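# Clamp a filter cartridge in the ratchet clamp

## Robot

A 6-joint arm with a two-finger parallel gripper is mounted at the origin on the work surface. World frame = base frame: x ahead of the robot, y to its left, z up, the work surface at z = 0. Lengths are in m, angles in rad, forces in N, time in s.
With the tool pointing down it reaches from about 0.3 to 0.875 m from the base axis. Payload 6.4 kg.
Tool frame: the origin (TCP) lies midway between the tips of the shut fingers; the grasp point (between the pads) lies 19 mm behind it; y points along the fingers, x is the direction in which the jaws open and shut, and the axes are right-handed (so a half turn about y gives the same grasp; the last joint's range is limited). The gripper opens to 85 mm and grips with 20 to 120 N. Pads are 22 mm wide; open, the fingers measure 114 mm over their backs; the gripper's body (76 mm by 85 mm) begins 54 mm behind the grasp point. The pads swing forward as they close: fully open they stand 13 mm farther back than shut.
Start: joints at [-1.383, 0.181, 1.607, -0, 1.354, -0.206], TCP at [0.221, -0.531, 0.208] pointing down, gripper open.
Joint ranges: [-2.99, 2.99], [-0.89, 2.07], [0.3, 2.58], [-1.14, 4.28], [0, 2.63], [-3.12, 3.12]. Speed limits (rad/s): [2.57, 2.57, 3.01, 3.14, 3.14, 3.14].

## Interface

Orientations are given as a unit quaternion [w, x, y, z].
In Python, from bench import ctrl gives the robot as it stands.
- The arm moves only by the tool step_arm, never from a script. Its argument "commands" is a list of rows, each a list of 7 numbers: the turn, a rotation vector about the tool's x, y, z in units of 6 degrees (1.0 is 6 degrees), then the shift along the tool's x, y, z in units of 30 mm (1.0 is 30 mm), then the opening, from 0 (shut) to 1 (fully open). A call has 1 to 10 rows; each row shifts and turns the commanded pose from where the row before left it, along the tool's axes as they then stand; what a row does not reach is not made up. A row lasts 1/10 s, in which the tool goes at most 50 mm and 8.59 degrees, less where a joint would pass 70% of its speed; a pose out of reach is approached as far as the arm can. A call with a number of a shift or a turn outside -1 to 1 is refused whole. A call with a gripper value outside its range is refused whole. The fingers move at their own pace and stop on an object; the grip force is fixed at half the most. Time passes only in rows, so rows that do not move let the fingers close. It gives the time, the measured TCP pose, the force and the opening at its end, in the units of the state.
- ctrl.get_obs(): the state, without advancing time (a new reading comes with each control period).
- ctrl.camera(name): name is "scene" or "side" or "wrist"; returns (picture, depth): 400x640x3 uint8, blue, green, red; 400x640 float32, m along the optical axis (not along the pixel's ray), 0 where there is no reading.
- ctrl.get_calibration(name): a dict with "intrinsics" (3x3 intrinsics, pixels), "D" ([k1, k2, p1, p2, k3] as OpenCV has them; the pictures are not rectified), "R" (3x3) and "t" (3): a world point X has camera coordinates R X + t. Camera axes: x right, y down, z forward; pixel columns grow to the right and rows downward; lengths in m; the calibration is good to about 2 mm. A picture is of the moment at which its call begins: read the wrist's pose just before it. get_calibration takes no time and is no camera call; for the wrist camera it gives the pose at the moment of the call.
- ctrl.hand_in(): hands the job in, once; it reports no verdict.
Trained networks look in the newest picture that a camera, given by its name, has taken for a name from the list of things; names that differ only in an ending like _2 or _b are one class to them, and where a whole thing is asked for, a point or a joint stands for the part that bears it (a point fixed in the world has none). Each returns a list of dicts, best first, with "p" (0 to 1); they miss things now and then, are a little off and sometimes report something else, mostly with a low value. They report only what shows in the picture. A call takes as long as a camera call.
- ctrl.boxes_of(thing, camera): "point" ([x, y, z] in m, in the coordinates of the camera as it stood for that picture, good to about 4 mm: the middle of the surface that is visible of it).
- ctrl.silhouettes(thing, camera): "pixels" (400x640 bool, what is visible of it).
The state is a dict: "time_s": time; "q": joint angles; "dq": joint speeds; "joint_efforts": joint torques, N m; "eef_pos": TCP position; "eef_rot": TCP orientation; "wrist_force": force on the tool from outside, world axes, zero at the start; "torque": the same for the moment, N m; "opening": opening from 0.0 (shut) to 1.0 (fully open).
Only numpy, scipy, OpenCV 4.12 (cv2) and the standard library are available. Lean on these libraries where they do the work, as an engineer would, in place of code of your own. Each camera call takes 0.05 s, during which the arm holds its last target.

## Task

Lay the orange-capped filter cartridge on the two rails of the green ratchet clamp, between the rubber pad and the steel back plate, and let go of it. Then hold the red handle and pump it in full strokes, one ratchet tooth each, until the cartridge is pressed firmly home against the back plate and held tight; stop as soon as the handle turns clearly stiff, because further teeth would crush it. Finish with the handle swung back to its rest and let go, and leave everything else where it is.

Things in the scene. Friction and masses are not known exactly. Their poses are not given: they have to be found in the camera images.
- clamp: Green ratchet clamp, fixed; base 100 x 470 x 14 mm, y -270 to 200. Origin on the table top; y along the ram, which pushes to +y; z up. Lever housing y -210 to -90 mm (60 wide, 131 high), tailstock y 120 to 195 (60 wide, 110 high). Between them two round rails along y, 10 mm thick, at x = +-16 mm, axes 54.6 mm up; beside them all is free down to the base plate.
- cradle (a point): Point of the clamp at x 0, y 18 mm, 80 mm up, in the loading space between pad and back plate (which is 128 to 142 mm long at the start). A 50 mm cartridge lying on the rails has its axis at x 0, 80 mm up. Axes as clamp.
- pad: Round black rubber pad, 36 mm across, at the ram's front end. Origin: middle of its front face; axes as clamp. It sits on a strong spring (4.5 N per mm). Each ratchet tooth takes it 8 mm to +y; a catch stops it going back, so load the cartridge before pumping. Move it with the handle only.
- plate: Round steel back plate, 40 mm across. Origin: middle of its front face; axes as clamp. The cartridge pushes it to +y against light friction (2 N) for 2 to 14 mm until it meets a hidden stop, set differently every time; only then does clamping force build up.
- cartridge_center (a point): Centre of the cartridge to be clamped: round, 50 mm in diameter, 110 mm long, about 0.35 kg, metal cage with ORANGE end caps; y along its axis, level. It starts in one of two places on the blue stand, axis 55 mm above the table, on two rails 32 mm apart (axes 29.6 mm up, over an 8 mm base).
- spare_center (a point): Centre of the other cartridge on the stand: same size, BLUE end caps. It must stay where it is.
- lever (a joint): Angle of the pump lever, rad: 0 at its rest stop, leaning 0.32 back (to -y of the clamp) from upright; 0.64 at its front stop, leaning 0.32 forward. No return spring: it stays where left. A stroke from below 0.08 to above 0.54 and back takes one tooth (the first up to 1.6 teeth); shorter ones may take none.
- handle (a point): Middle of the red bar handle, 18 mm across, 70 mm long along x of the clamp, between two lever arms (x +-41 mm), 115 mm from the hinge; free from above. It can turn in the grasp. It moves at a few N until the cartridge is tight; then holding it near the front end of a stroke takes about 0.14 N more per newton of clamping force left.
- lever_hinge (a point): Middle of the lever's hinge axis (parallel to x of the clamp), 85 mm above the table. Axes as clamp.
- glue: Bottle 60 mm across, 160 mm high, standing by; not to be knocked over or moved.
- hoop_a: Steel hoop, 120 mm across, lying by.
- cap_bowl: Steel bowl, 110 mm across, standing by.
- cartridge: The orange-capped cartridge itself (origin at its centre, y along its axis). Held tight means 15 N or more of clamping force; above 80 N it is crushed. Once tight, each tooth adds about 36 N, and the front end of a stroke some 10 N for a moment. 3 to 7 strokes are needed in all. So stop after the stroke whose front end is about 4.5 N or more stiffer than the first ones.

How it is judged:
On the way, in this order (a step that is already met when the one before it is completed fails the run):
1. the orange-capped cartridge lies on the clamp's rails between pad and back plate, let go (x of cartridge_center in the frame of clamp between -0.005 and 0.005 m and z of cartridge_center in the frame of clamp between 0.075 and 0.085 m and y of cartridge_center in the frame of pad above 0.05 m and y of cartridge_center in the frame of plate below -0.05 m and angle between the y axis of cartridge_center and the y axis of clamp, either way round below 0.08 rad and contact force between the fingers and cartridge below 0.2 N), for 0.2 s.
2. the ratchet presses the cartridge with more than 15 N (contact force between pad and cartridge above 15 N and contact force between plate and cartridge above 10 N), for 0.3 s.
At the end, for the whole second after the job is handed in: The orange-capped cartridge lies on the clamp's rails (axis within 5 mm of the ram axis sideways and in height, within 0.08 rad of its direction), at rest, pressed by the pad with more than 15 N and against the back plate with more than 10 N, and the lever is back within 0.15 rad of its rest (all of step 2 and x of cartridge_center in the frame of clamp between -0.005 and 0.005 m and z of cartridge_center in the frame of clamp between 0.075 and 0.085 m and angle between the y axis of cartridge_center and the y axis of clamp, either way round below 0.08 rad and value of joint lever below 0.15 rad and linear speed of cartridge below 0.01 m/s); the robot touches nothing.
It fails at once if the cartridge is crushed: more than 80 N of clamping force (contact force between pad and cartridge above 80 N).
It fails at once if the pad is pushed by the robot instead of the handle (contact force between any of the fingers, the arm and pad above 10 N).
It fails at once if the blue-capped cartridge is moved more than 25 mm (distance of spare_center from where it was at the start of the episode above 0.025 m).
It fails at once if a bystander is moved more than 30 mm (distance of any of glue, hoop_a, cap_bowl from where it was at the start of the episode above 0.03 m).
It also fails if it takes over 72 s, if anything falls off the work surface, if the arm or the gripper's body presses on something with over 40 N, if the wrist force passes 120 N, or if a joint passes its speed limit or range.

## Working session

There is one attempt and no reset: what is moved stays moved. The work goes in short steps, Python scripts to look and compute and a tool call to move; the robot and the scene stay as the last step left them, time stands still between calls to the robot, and variables do not carry over. Pictures are saved under pics/ and viewed, and the job is handed in when it is done.

Besides the shell and the picture viewer there is one more tool, called by a JSON object that holds its "name" and its "arguments". step_arm: Moves the arm, as the interface text tells. Its arguments: {"type":"object","properties":{"commands":{"type":"array"}},"required":["commands"]}

```bash
ls; mkdir -p pics
python3 - <<'E'
from bench import ctrl
import cv2,json
o=ctrl.get_obs()
for k,v in o.items(): print(k,v)
for n in ["scene","side","wrist"]:
    c=ctrl.get_calibration(n); print(n,c)
    im,d=ctrl.camera(n); cv2.imwrite(f"pics/{n}0.png",im)
    import numpy as np; np.save(f"d_{n}0.npy",d)
    for t in ["cartridge","spare_center","clamp","pad","plate","handle","glue","hoop_a","cap_bowl"]:
        if n=="wrist": continue
        r=ctrl.boxes_of(t,n)
        R=np.array(c["R"]);tt=np.array(c["t"])
        print(t,[(round(x["p"],2),(R.T@(np.array(x["point"])-tt.ravel())).round(3).tolist()) for x in r[:3]])
print(ctrl.get_obs()["time_s"])
E
```

```text
pics
time_s 0.0
q [-1.38331377e+00  1.81548485e-01  1.60800091e+00  5.32994891e-06
  1.35378186e+00 -2.06368602e-01]
dq [ 0.00075149 -0.00025047 -0.0005531   0.00130115 -0.00113294 -0.00030427]
joint_efforts [-1.28229040e-03 -4.44882345e+01 -3.51341307e+01 -3.54749536e-04
  9.20574559e-03  7.71412800e-06]
eef_pos [ 0.22052533 -0.53039983  0.20748342]
eef_rot [ 0.58860357 -0.58772353  0.39293814 -0.39207972]
wrist_force [-0.05042913  0.66255339 -0.16052955]
torque [-0.00935024  0.01344408 -0.04789416]
opening 0.9986450067183427
scene {'intrinsics': array([[479.24447309,   0.        , 326.68286026],
       [  0.        , 479.24447309, 199.71948508],
       [  0.        ,   0.        ,   1.        ]]), 'D': array([-0.14451076,  0.        ,  0.        ,  0.        ,  0.        ]), 'R': array([[-0.28155253,  0.95942344, -0.01532415],
       [ 0.78066209,  0.21974872, -0.58504462],
       [-0.55793806, -0.17668378, -0.81085631]]), 't': array([ 0.14514705, -0.35717243,  1.65042991])}
cartridge [(0.85, [0.477, -0.056, 0.08])]
spare_center [(0.93, [0.46, 0.072, 0.076]), (0.59, [0.664, -0.143,
[... 1007 characters left out ...]
636, -0.143, 0.184])]
glue [(0.9, [0.47, 0.321, 0.089]), (0.29, [0.537, -0.406, 0.013])]
hoop_a [(0.82, [0.536, -0.404, 0.013]), (0.46, [0.457, -0.048, 0.082])]
cap_bowl [(0.7, [0.613, 0.413, 0.021])]
wrist {'intrinsics': array([[312.59578703,   0.        , 319.72275011],
       [  0.        , 312.59578703, 203.85842518],
       [  0.        ,   0.        ,   1.        ]]), 'D': array([-0.03197913,  0.        ,  0.        ,  0.        ,  0.        ]), 'R': array([[ 3.82503338e-01, -9.23954040e-01,  3.58606743e-04],
       [-8.88336377e-01, -3.67651371e-01,  2.75119886e-01],
       [-2.54066288e-01, -1.05552838e-01, -9.61409860e-01]]), 't': array([-0.57412194, -0.03479401,  0.37861564])}
1.05
```

View images.

View pics/scene0.png

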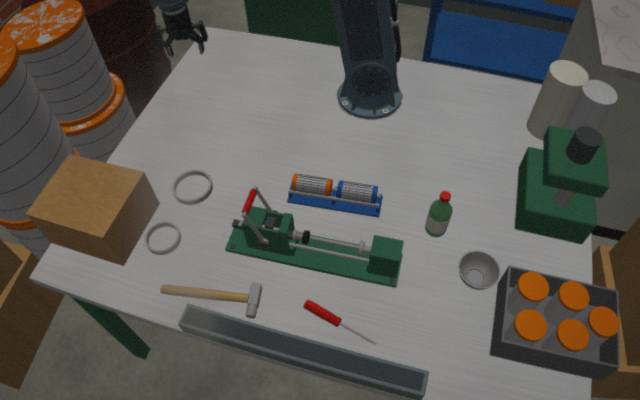

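View pics/side0.png

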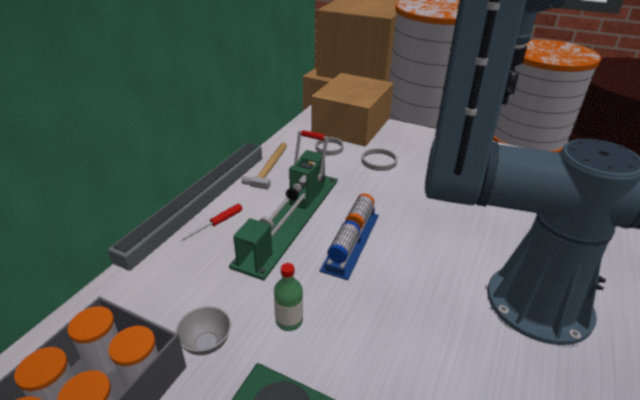

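View pics/wrist0.png

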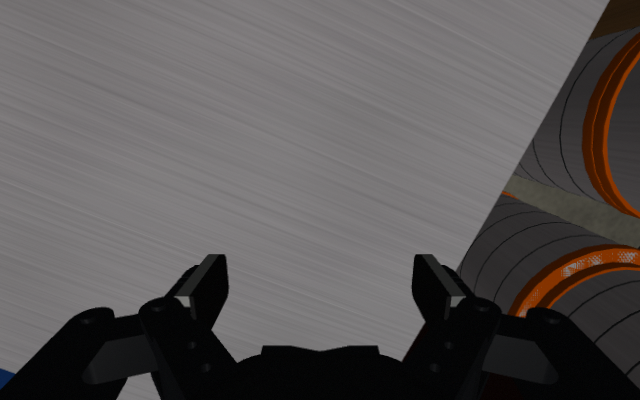

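```bash
cat > h.py <<'E'
from bench import ctrl
import cv2, numpy as np
def cloud(n,mask,d,c):
    v,u=np.nonzero(mask&(d>0))
    p=cv2.undistortPoints(np.stack([u,v],1).astype(np.float64)[:,None],c["intrinsics"],c["D"])[:,0]
    z=d[v,u]; X=np.c_[p*z[:,None],z]
    return (X-np.ravel(c["t"]))@c["R"], np.c_[u,v]
def allcloud(n,im,d,c):
    return cloud(n,np.ones(d.shape,bool),d,c)
E
python3 - <<'E'
from h import *
for n in ["scene","side"]:
    c=ctrl.get_calibration(n)
    im=cv2.imread(f"pics/{n}0.png"); d=np.load(f"d_{n}0.npy")
    X,uv=allcloud(n,im,d,c)
    col=im[uv[:,1],uv[:,0]].astype(int)
    hsv=cv2.cvtColor(im,cv2.COLOR_BGR2HSV)[uv[:,1],uv[:,0]].astype(int)
    roi=(X[:,0]>.38)&(X[:,0]<.78)&(X[:,1]>-.35)&(X[:,1]<.27)
    tab=roi&(abs(X[:,2])<.006); print(n,"table z",np.median(X[tab,2]))
    g=roi&(hsv[:,0]>55)&(hsv[:,0]<90)&(hsv[:,1]>90)
    for lo,hi in [(.008,.022),(.1,.125),(.118,.142)]:
        m=g&(X[:,2]>lo)&(X[:,2]<hi)
        P=X[m]; r=cv2.minAreaRect(P[:,:2].astype(np.float32)*1000); print("green",lo,m.sum(),r,np.median(P[:,2]))
    b=roi&(hsv[:,0]>100)&(hsv[:,0]<130)&(hsv[:,1]>120)&(X[:,2]<.014)&(X[:,2]>.003)
    print("blue base",b.sum(),cv2.minAreaRect(X[b,:2].astype(np.float32)*1000))
    o=roi&(hsv[:,0]>5)&(hsv[:,0]<22)&(hsv[:,1]>150)&(X[:,2]>.03)
    print("orange",o.sum(),X[o].min(0),X[o].max(0),np.median(X[o],0))
    r=roi&((hsv[:,0]<5)|(hsv[:,0]>173))&(hsv[:,1]>130)&(X[:,2]>.12)
    print("red",r.sum(),X[r].min(0),X[r].max(0),np.median(X[r],0),cv2.minAreaRect(X[r,:2].astype(np.float32)*1000))
    top=roi&(X[:,2]>.06)&(X[:,0]<.53)&(X[:,1]>-.15)&(X[:,1]<.16)
    print("carts",X[top].min(0),X[top].max(0),cv2.minAreaRect(X[top,:2].astype(np.float32)*1000))
E
```

```text
scene table z 0.0009069255050039455
green 0.008 2602 ((652.5135498046875, -1.2249755859375), (89.73509979248047, 464.465576171875), 1.7997947931289673) 0.014810348182857279
green 0.1 870 ((644.4063720703125, 26.982040405273438), (63.19793701171875, 401.7808532714844), 2.74212908744812) 0.11103715121856661
green 0.118 578 ((650.4580078125, -113.34671783447266), (61.927467346191406, 113.75101470947266), 2.443941116333008) 0.13115476227873446
blue base 779 ((461.9765319824219, 7.485382080078125), (67.85120391845703, 264.3628234863281), 4.944667339324951)
orange 144 [ 0.44458868 -0.14285861  0.04990398] [ 0.68264824 -0.00299508  0.19681457] [ 0.47308285 -0.01372669  0.07362043]
red 149 [ 0.61526516 -0.15939929  0.18238916] [ 0.68723563 -0.14251986  0.20738886] [ 0.65295462 -0.15024191  0.20227485] ((651.53857421875, -151.62326049804688), (72.32145690917969, 14.9464693069458), 3.290786027908325)
carts [ 0.42979726 -0.11563602  0.06001654] [0.49220538 0.12622503 0.08777865] ((458.4591369628906, 5.1761474609375), (51.13288497924805, 239.97900390625), 4.137795925140381)
side table z 0.001306
[... 366 characters left out ...]
51309967041016), 2.888469934463501) 0.13145110383066216
blue base 588 ((456.4559020996094, 7.919517517089844), (70.34636688232422, 267.05291748046875), 4.45135498046875)
orange 140 [ 0.43528217 -0.11316849  0.05448199] [ 0.47779743 -0.00224528  0.08261528] [ 0.45252349 -0.00844686  0.07420189]
red 120 [ 0.61781397 -0.15753066  0.19186399] [ 0.68661302 -0.14012356  0.20567357] [ 0.64816796 -0.14720757  0.20056797] ((652.3385620117188, -149.42628479003906), (68.67279052734375, 15.897954940795898), 3.668449640274048)
carts [ 0.42352466 -0.11612766  0.06002416] [0.48862558 0.12803325 0.08379165] ((457.90545654296875, 5.751579284667969), (49.15532684326172, 244.69998168945312), 4.973805904388428)
```

```bash
cat >> h.py <<'E'
from scipy.spatial.transform import Rotation as Ro
def Rq(q): return Ro.from_quat([q[1],q[2],q[3],q[0]])
def plan(p,R):
    """from current obs -> shift in tool axes (m), rotvec in tool axes (deg)"""
    o=ctrl.get_obs(); R0=Rq(o["eef_rot"]); 
    s=R0.inv().apply(np.array(p)-o["eef_pos"]); rv=(R0.inv()*R).as_rotvec(degrees=True)
    return s,rv
def down(yaw): # tool x at yaw, y down
    x=np.array([np.cos(yaw),np.sin(yaw),0]);y=np.array([0,0,-1.]);return Ro.from_matrix(np.c_[x,y,np.cross(x,y)])
E
python3 - <<'E'
from h import *
o=ctrl.get_obs(); print(Rq(o["eef_rot"]).as_matrix().round(3))
for n in ["scene","side"]:
    c=ctrl.get_calibration(n)
    im=cv2.imread(f"pics/{n}0.png"); d=np.load(f"d_{n}0.npy")
    X,uv=allcloud(n,im,d,c)
    hsv=cv2.cvtColor(im,cv2.COLOR_BGR2HSV)[uv[:,1],uv[:,0]].astype(int)
    roi=(X[:,0]>.58)&(X[:,0]<.72)&(X[:,1]>-.35)&(X[:,1]<.27)
    g=roi&(hsv[:,0]>55)&(hsv[:,0]<90)&(hsv[:,1]>90)
    for nm,m in [("house",g&(abs(X[:,2]-.1315)<.004)),("tail",g&(X[:,1]>.1)&(abs(X[:,2]-.111)<.004))]:
        P=X[m]; print(n,nm,m.sum(),cv2.minAreaRect(P[:,:2].astype(np.float32)*1000), P.min(0),P.max(0))
    # pad / plate : dark
    m=roi&(X[:,2]>.06)&(X[:,2]<.105)&(X[:,1]>-.06)&(X[:,1]<.14)
    for y in np.arange(-.06,.14,.008):
        k=m&(abs(X[:,1]-y)<.004); 
        if k.sum(): print("%.3f n%d x %.3f %.3f zmax %.3f V %d"%(y,k.sum(),X[k,0].min(),X[k,0].max(),X[k,2].max(),np.median(hsv[k,2])))
E
```

```text
[[ 0.384 -0.     0.923]
 [-0.923 -0.     0.384]
 [ 0.    -1.    -0.   ]]
scene house 418 ((651.9346923828125, -112.0770263671875), (59.332801818847656, 111.61663055419922), 1.59504234790802) [ 0.62112984 -0.16710515  0.1275138 ] [ 0.68201987 -0.05586368  0.13544426]
scene tail 582 ((637.9732055664062, 190.6354522705078), (60.01736068725586, 73.98625183105469), 3.041311740875244) [0.60755508 0.1546797  0.10711618] [0.66983995 0.22883621 0.11498539]
-0.060 n50 x 0.619 0.679 zmax 0.104 V 48
-0.052 n28 x 0.639 0.676 zmax 0.099 V 63
-0.044 n38 x 0.636 0.669 zmax 0.096 V 100
-0.036 n30 x 0.637 0.666 zmax 0.096 V 98
-0.028 n25 x 0.634 0.666 zmax 0.096 V 93
-0.020 n45 x 0.629 0.666 zmax 0.102 V 34
-0.012 n58 x 0.628 0.666 zmax 0.102 V 27
-0.004 n6 x 0.627 0.663 zmax 0.063 V 114
0.004 n11 x 0.626 0.664 zmax 0.064 V 113
0.012 n3 x 0.627 0.664 zmax 0.064 V 109
0.020 n11 x 0.625 0.663 zmax 0.063 V 113
0.028 n12 x 0.626 0.664 zmax 0.067 V 110
0.036 n12 x 0.625 0.666 zmax 0.064 V 111
0.044 n10 x 0.629 0.666 zmax 0.065 V 109
0.052 n11 x 0.624 0.663 zmax 0.064 V 111
0.060 n8 x 0.625 0.662 zmax 0.063
[... 1059 characters left out ...]
65 zmax 0.093 V 127
0.004 n5 x 0.630 0.661 zmax 0.061 V 131
0.012 n5 x 0.629 0.662 zmax 0.062 V 133
0.020 n3 x 0.629 0.660 zmax 0.062 V 121
0.028 n5 x 0.628 0.662 zmax 0.063 V 137
0.036 n5 x 0.626 0.661 zmax 0.062 V 138
0.044 n3 x 0.625 0.659 zmax 0.063 V 134
0.052 n8 x 0.627 0.661 zmax 0.063 V 134
0.060 n2 x 0.627 0.630 zmax 0.060 V 122
0.068 n8 x 0.625 0.661 zmax 0.062 V 131
0.076 n6 x 0.623 0.657 zmax 0.062 V 133
0.084 n6 x 0.622 0.659 zmax 0.063 V 131
0.092 n4 x 0.622 0.625 zmax 0.063 V 133
0.100 n3 x 0.623 0.627 zmax 0.063 V 126
0.108 n4 x 0.622 0.626 zmax 0.063 V 133
0.116 n2 x 0.623 0.624 zmax 0.063 V 129
0.124 n34 x 0.620 0.656 zmax 0.102 V 133
0.132 n45 x 0.621 0.655 zmax 0.104 V 93
```

{"name": "step_arm", "arguments": {"commands": [[0,-1,0,0,-0.2,0,1],[0,-1,0,0,-0.2,0,1],[0,-1,0,0,-0.2,0,1],[0,-1,0,0,-0.2,0,1],[0,-1,0,0,-0.2,0,1],[0,-1,0,0,-0.2,0,1],[0,-1,0,0,-0.2,0,1],[0,-1,0,0,0,0,1],[0,-1,0,0,0,0,1],[0,-1,0,0,0,0,1]]}}

```text
time_s: 2.05
eef_pos: [0.2207, -0.531, 0.2505]
eef_rot: [-0.706, 0.706, -0.044, 0.044]
wrist_force: [-0.9, -0.6, 0.7]
opening: 0.994
```

{"name": "step_arm", "arguments": {"commands": [[0,-1,0,0,0,0,1],[0,-0.9,0,0,0,0,1]]}}

```text
time_s: 2.25
eef_pos: [0.2207, -0.531, 0.2504]
eef_rot: [-0.707, 0.707, 0.026, -0.026]
wrist_force: [0.6, -1.1, 0.4]
opening: 1.0
```

Run:
```python
from h import *
s,rv=plan([.46,-.062,.25],down(np.radians(4.5))); print(s/.03,rv/6, ctrl.get_obs()["q"].round(2))
```

```text
[9.10283697e+00 1.33566333e-02 1.50065450e+01] [ 6.57368400e-04 -4.92647181e-02  7.94508656e-05] [-1.38  0.15  1.56  0.    1.43 -1.46]
```

{"name": "step_arm", "arguments": {"commands": [[0,0,0,0.6,0,1,1],[0,0,0,0.6,0,1,1],[0,0,0,0.6,0,1,1],[0,0,0,0.6,0,1,1],[0,0,0,0.6,0,1,1],[0,0,0,0.6,0,1,1],[0,0,0,0.6,0,1,1],[0,0,0,0.6,0,1,1],[0,0,0,0.6,0,1,1],[0,0,0,0.6,0,1,1]]}}

```text
time_s: 3.25
eef_pos: [0.38, -0.218, 0.2506]
eef_rot: [-0.707, 0.707, 0.025, -0.024]
wrist_force: [0.6, -0.9, -0.5]
opening: 1.001
```

{"name": "step_arm", "arguments": {"commands": [[0,0,0,0.6,0,1,1],[0,0,0,0.6,0,1,1],[0,0,0,0.6,0,1,1],[0,0,0,0.6,0,1,1],[0,0,0,0.6,0,1,1],[0,0,0,0,0,0,1],[0,0,0,0,0,0,1]]}}

```text
time_s: 3.95
eef_pos: [0.4589, -0.0629, 0.2504]
eef_rot: [-0.707, 0.707, 0.025, -0.025]
wrist_force: [0.6, -0.6, 0.0]
opening: 1.0
```

Run:
```python
from h import *
o=ctrl.get_obs(); print(o["eef_pos"],o["q"].round(2))
c=ctrl.get_calibration("wrist"); im,d=ctrl.camera("wrist"); cv2.imwrite("pics/wrist1.png",im)
s=ctrl.silhouettes("cartridge","wrist"); 
X,uv=allcloud("wrist",im,d,c)
print(len(s),[x["p"] for x in s])
np.savez("w1.npz",X=X,uv=uv,m=s[0]["pixels"] if s else 0)
m=s[0]["pixels"][uv[:,1],uv[:,0]]; P=X[m]; print(P.min(0),P.max(0),np.median(P,0))
print(cv2.minAreaRect(P[:,:2].astype(np.float32)*1000))
top=(X[:,2]>.06)&(X[:,2]<.085)&(X[:,0]<.53)&(X[:,0]>.4)&(X[:,1]>-.16)&(X[:,1]<.16)
print("carts",X[top].min(0),X[top].max(0),cv2.minAreaRect(X[top,:2].astype(np.float32)*1000))
```

```text
[ 0.45893626 -0.06291219  0.25036742] [-0.39 -0.11  1.82 -0.    1.43 -0.46]
1 [0.55]
[ 0.43028018 -0.11783175  0.00576614] [ 0.4899685  -0.00418847  0.08133833] [ 0.46109742 -0.05574151  0.07575919]
((461.8650817871094, -60.66489028930664), (56.46940994262695, 110.12327575683594), 4.643938064575195)
carts [ 0.42472767 -0.11574141  0.0601019 ] [0.48847567 0.12039768 0.08166969] ((456.7342834472656, 2.1614151000976562), (48.14493179321289, 233.7738800048828), 4.511849880218506)
```

View pics/wrist1.png

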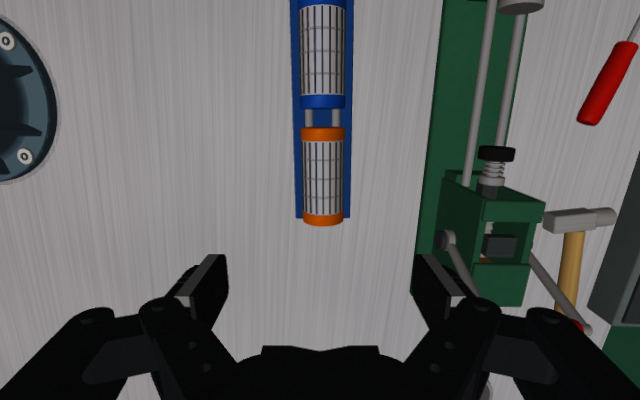

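{"name": "step_arm", "arguments": {"commands": [[0,-0.08,0,0.1,0.8,0.07,1],[0,0,0,0,1,0,1],[0,0,0,0,1,0,1],[0,0,0,0,1,0,1],[0,0,0,0,1,0,1],[0,0,0,0,0.6,0,1],[0,0,0,0,0,0,1]]}}

```text
time_s: 4.75
eef_pos: [0.4592, -0.0615, 0.0859]
eef_rot: [0.707, -0.706, -0.025, 0.028]
wrist_force: [-1.0, 0.2, 0.9]
opening: 1.0
```

Run:
```python
from h import *
o=ctrl.get_obs(); print(o["eef_pos"],o["q"].round(2),o["wrist_force"])
s,rv=plan([.4615,-.0605,.034],down(np.radians(4.5))); print(s/.03,rv/6)
im,d=ctrl.camera("wrist"); cv2.imwrite("pics/wrist2.png",im)
```

```text
[ 0.45916281 -0.06148319  0.08586155] [-0.39  0.09  1.98 -0.    1.08 -0.47] [-0.99294297  0.20698027  0.93088495]
[0.0890479  1.72834207 0.02269162] [-0.02287956 -0.03087429 -0.04911201]
```

View pics/wrist2.png

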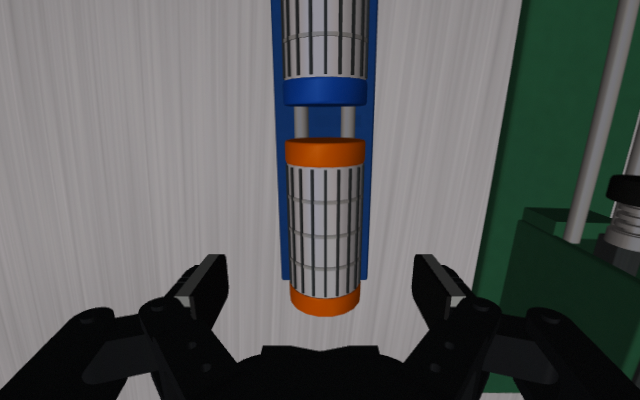

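{"name": "step_arm", "arguments": {"commands": [[0,-0.03,-0.05,0.09,0.9,0.02,1],[0,0,0,0,0.83,0,1],[0,0,0,0,0,0,1],[0,0,0,0,0,0,0.3],[0,0,0,0,0,0,0.3],[0,0,0,0,0,0,0.3],[0,0,0,0,0,0,0.3],[0,0,0,0,0,0,0.3],[0,0,0,0,0,0,0.3]]}}

```text
time_s: 5.7
eef_pos: [0.4624, -0.0612, 0.0392]
eef_rot: [-0.706, 0.707, 0.029, -0.029]
wrist_force: [-19.3, -1.8, 30.2]
opening: 0.495
```

Run:
```python
from h import *
o=ctrl.get_obs(); print(o["eef_pos"],o["q"].round(2),o["wrist_force"],o["opening"])
im,d=ctrl.camera("wrist"); cv2.imwrite("pics/wrist3.png",im)
```

```text
[ 0.46238106 -0.0611936   0.03916537] [-0.39  0.18  2.   -0.    0.96 -0.47] [-19.25703535  -1.7653782   30.22105066] 0.4948500776471271
```

View pics/wrist3.png

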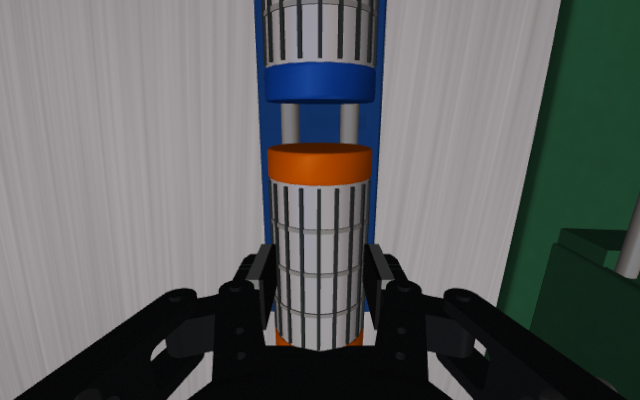

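{"name": "step_arm", "arguments": {"commands": [[0,0,0,0,-0.3,0,0.3],[0,0,0,0,-0.3,0,0.3],[0,0,0,0,-0.3,0,0.3],[0,0,0,0,0,0,0.3]]}}

```text
time_s: 6.15
eef_pos: [0.4658, -0.0607, 0.0652]
eef_rot: [-0.706, 0.707, 0.032, -0.026]
wrist_force: [0.5, -0.1, -3.8]
opening: 0.493
```

Run:
```python
from h import *
o=ctrl.get_obs(); print(o["eef_pos"],o["q"].round(2),o["wrist_force"],o["opening"])
c=ctrl.get_calibration("wrist")
im,d=ctrl.camera("wrist"); cv2.imwrite("pics/wrist4.png",im)
c2=ctrl.get_calibration("side")
im2,d2=ctrl.camera("side"); cv2.imwrite("pics/side4.png",cv2.resize(im2[120:320,250:450],(800,800)[:2])[:600])
X,uv=allcloud("wrist",im,d,c)
g=o["eef_pos"]
for y in np.arange(-.13,.02,.01):
    k=(abs(X[:,1]-y)<.004)&(abs(X[:,0]-.4625)<.03)&(X[:,2]>.05)
    if k.sum()>5: print("%.2f %d x %.4f %.4f zmax %.4f"%(y,k.sum(),X[k,0].min(),X[k,0].max(),np.percentile(X[k,2],98)))
```

```text
[ 0.46578582 -0.060698    0.06520159] [-0.38  0.13  1.99  0.    1.02 -0.47] [ 0.49499946 -0.05550528 -3.83149797] 0.49276044993018414
-0.11 27 x 0.4453 0.4922 zmax 0.0941
-0.10 804 x 0.4443 0.4924 zmax 0.1050
-0.09 1234 x 0.4433 0.4912 zmax 0.1053
-0.08 1259 x 0.4433 0.4921 zmax 0.1054
-0.07 1611 x 0.4432 0.4882 zmax 0.1273
-0.06 2013 x 0.4418 0.4880 zmax 0.1281
-0.05 9945 x 0.4325 0.4923 zmax 0.1780
-0.04 9111 x 0.4371 0.4924 zmax 0.1858
-0.03 1753 x 0.4393 0.4878 zmax 0.1052
-0.02 1816 x 0.4376 0.4868 zmax 0.1052
-0.01 2023 x 0.4369 0.4865 zmax 0.1057
-0.00 304 x 0.4662 0.4853 zmax 0.1015
0.01 69 x 0.4326 0.4482 zmax 0.0760
```

View pics/wrist4.png

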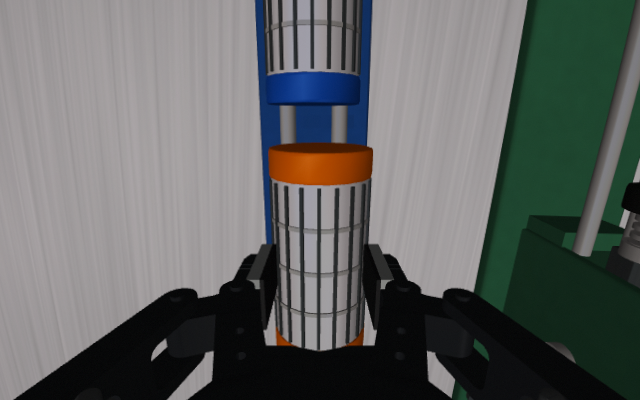

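View pics/side4.png

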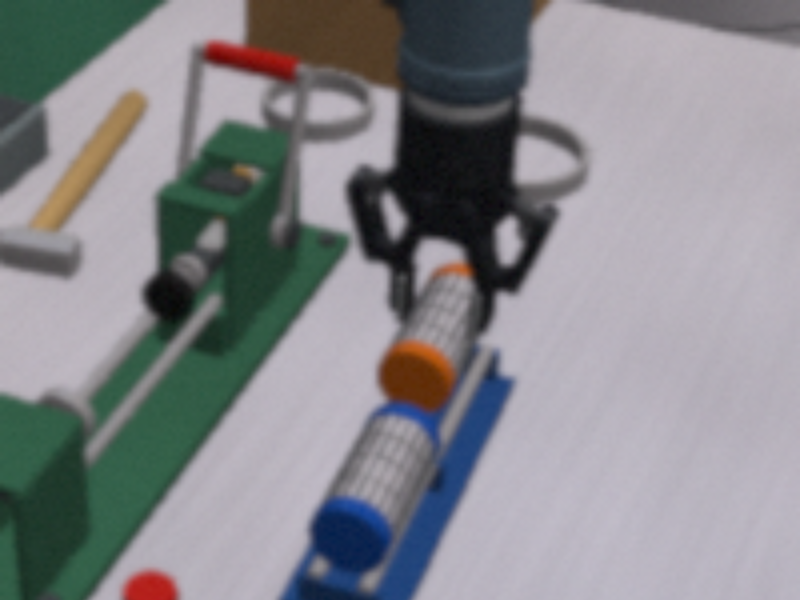

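{"name": "step_arm", "arguments": {"commands": [[0,0,0,0,-0.8,0,0.3],[0,0,0,0,-0.9,0,0.3],[0,0,0,0.3,-0.9,0,0.3],[0,0,0,0.6,-0.7,0.2,0.3],[0,0,0,0.7,0,0.5,0.3],[0,0,0,0.7,0,0.5,0.3],[0,0.1,0,0.7,0,0.5,0.3],[0,0.1,0,0.7,0,0.5,0.3],[0,0.1,0,0.7,0,0.5,0.3],[0,0,0,0.7,0,0.3,0.3]]}}

```text
time_s: 7.25
eef_pos: [0.61, 0.0419, 0.162]
eef_rot: [0.707, -0.707, -0.019, 0.017]
wrist_force: [-0.2, -0.2, -4.0]
opening: 0.493
```

{"name": "step_arm", "arguments": {"commands": [[0,0,0,0.7,0,0.25,0.3],[0,0,0,0.4,0,0.1,0.3],[0,0,0,0,0,0,0.3],[0,0,0,0,0,0,0.3]]}}

```text
time_s: 7.65
eef_pos: [0.6414, 0.0526, 0.1621]
eef_rot: [0.707, -0.707, -0.018, 0.017]
wrist_force: [0.5, -0.0, -5.0]
opening: 0.489
```

Run:
```python
from h import *
o=ctrl.get_obs(); print(o["eef_pos"],o["q"].round(2),o["wrist_force"],o["opening"])
c=ctrl.get_calibration("wrist")
im,d=ctrl.camera("wrist"); cv2.imwrite("pics/wrist5.png",im)
X,uv=allcloud("wrist",im,d,c); np.savez("w5.npz",X=X,uv=uv)
g=o["eef_pos"]
for y in np.arange(-.02,.13,.01):
    k=(abs(X[:,1]-y)<.004)&(abs(X[:,0]-.643)<.03)&(X[:,2]>.15)
    if k.sum()>5: print("%.2f %d x %.4f %.4f zmax %.4f"%(y,k.sum(),X[k,0].min(),X[k,0].max(),np.percentile(X[k,2],98)))
for n in ["scene","side"]:
    im,d=ctrl.camera(n); cv2.imwrite(f"pics/{n}5.png",im); np.save(f"d_{n}5.npy",d)
```

```text
[0.64144624 0.05259124 0.16209508] [-0.1   0.37  1.47  0.    1.3  -0.15] [ 0.4965339  -0.0374152  -5.01049243] 0.48916219523917903
0.00 7 x 0.6203 0.6684 zmax 0.1870
0.01 386 x 0.6187 0.6675 zmax 0.2013
0.02 1175 x 0.6183 0.6675 zmax 0.2019
0.03 1224 x 0.6184 0.6668 zmax 0.2023
0.04 1384 x 0.6194 0.6649 zmax 0.2233
0.05 1867 x 0.6182 0.6641 zmax 0.2249
0.06 4751 x 0.6130 0.6730 zmax 0.2742
0.07 12147 x 0.6130 0.6730 zmax 0.2825
0.08 1723 x 0.6161 0.6648 zmax 0.2022
0.09 1827 x 0.6145 0.6645 zmax 0.2023
0.10 1915 x 0.6152 0.6640 zmax 0.2027
0.11 1539 x 0.6146 0.6632 zmax 0.2023
```

View pics/wrist5.png

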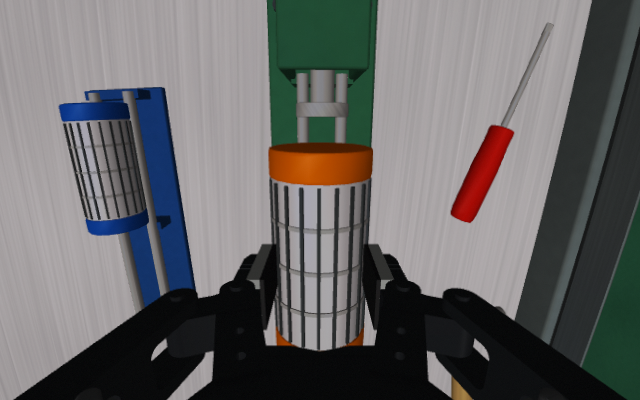

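View pics/side5.png

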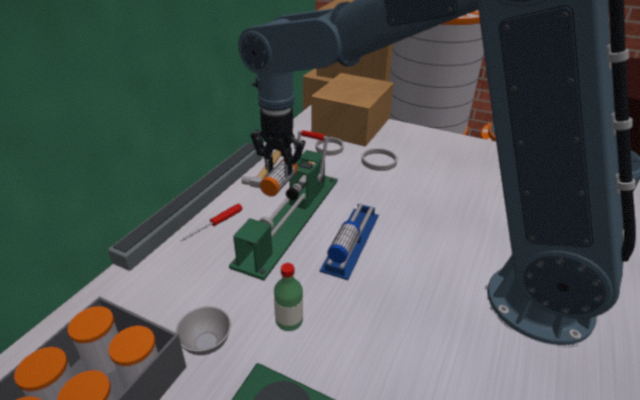

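Run:
```python
from h import *
D=np.load("w5.npz"); X,uv=D["X"],D["uv"]
k=(abs(X[:,0]-.641)<.03)&(X[:,2]>.13)&(X[:,2]<.205)&(X[:,1]>.09)
print("cap", np.percentile(X[k,1],[90,98,99.5,100]))
k=(abs(X[:,0]-.641)<.012)&(X[:,2]>.065)&(X[:,2]<.11)
h,e=np.histogram(X[k,1],bins=np.arange(.05,.17,.004)); print(list(zip(e.round(3),h)))
# rails x
for y in np.arange(.1,.16,.01):
    k=(abs(X[:,1]-y)<.005)&(abs(X[:,0]-.64)<.03)&(X[:,2]>.045)&(X[:,2]<.064)
    xs=X[k,0]; l=xs[xs<.64]; r=xs[xs>.64]
    if len(l) and len(r): print(y.round(3),l.min(),l.max(),r.min(),r.max(),(l.mean()+r.mean())/2)
# scene/side old cloud pad face
for n in ["scene","side"]:
    c=ctrl.get_calibration(n); d=np.load(f"d_{n}0.npy"); im=cv2.imread(f"pics/{n}0.png")
    X,uv=allcloud(n,im,d,c)
    k=(abs(X[:,0]-.645)<.018)&(X[:,2]>.068)&(X[:,2]<.11)&(X[:,1]>-.05)&(X[:,1]<.14)
    h,e=np.histogram(X[k,1],bins=np.arange(-.03,.14,.003)); print(n,[(a,b) for a,b in zip(e.round(3),h) if b])
```

```text
cap [0.10879209 0.10955651 0.10979155 0.11008699]
[(np.float64(0.05), np.int64(0)), (np.float64(0.054), np.int64(0)), (np.float64(0.058), np.int64(0)), (np.float64(0.062), np.int64(0)), (np.float64(0.066), np.int64(0)), (np.float64(0.07), np.int64(0)), (np.float64(0.074), np.int64(0)), (np.float64(0.078), np.int64(0)), (np.float64(0.082), np.int64(0)), (np.float64(0.086), np.int64(0)), (np.float64(0.09), np.int64(0)), (np.float64(0.094), np.int64(0)), (np.float64(0.098), np.int64(0)), (np.float64(0.102), np.int64(0)), (np.float64(0.106), np.int64(0)), (np.float64(0.11), np.int64(0)), (np.float64(0.114), np.int64(0)), (np.float64(0.118), np.int64(5)), (np.float64(0.122), np.int64(184)), (np.float64(0.126), np.int64(197)), (np.float64(0.13), np.int64(151)), (np.float64(0.134), np.int64(141)), (np.float64(0.138), np.int64(141)), (np.float64(0.142), np.int64(138)), (np.float64(0.146), np.int64(144)), (np.float64(0.15), np.int64(266)), (np.float64(0.154), np.int64(178)), (np.float64(0.158), np.int64(146)), (np.float64(0.162), np.int64(138))]
0.1 0.6196065306919915 0.6291424497788379 0.651
[... 773 characters left out ...]
p.float64(-0.012), np.int64(29)), (np.float64(0.12), np.int64(4)), (np.float64(0.123), np.int64(16)), (np.float64(0.126), np.int64(19)), (np.float64(0.129), np.int64(17)), (np.float64(0.132), np.int64(16)), (np.float64(0.135), np.int64(10))]
side [(np.float64(-0.03), np.int64(1)), (np.float64(-0.027), np.int64(2)), (np.float64(-0.024), np.int64(5)), (np.float64(-0.021), np.int64(14)), (np.float64(-0.018), np.int64(11)), (np.float64(-0.015), np.int64(29)), (np.float64(-0.012), np.int64(59)), (np.float64(-0.009), np.int64(8)), (np.float64(0.12), np.int64(5)), (np.float64(0.123), np.int64(7)), (np.float64(0.126), np.int64(8)), (np.float64(0.129), np.int64(25)), (np.float64(0.132), np.int64(8))]
```

{"name": "step_arm", "arguments": {"commands": [[0,0,0,0.01,0.5,0.04,0.3],[0,0,0,0,0.8,0,0.3],[0,0,0,0,0.8,0,0.3],[0,0,0,0,0.5,0,0.3],[0,0,0,0,0.4,0,0.3],[0,0,0,0,0,0,0.3],[0,0,0,0,0,0,0.3]]}}

```text
time_s: 8.5
eef_pos: [0.6435, 0.0537, 0.0739]
eef_rot: [0.707, -0.707, -0.019, 0.015]
wrist_force: [0.4, 0.0, -3.2]
opening: 0.49
```

Run:
```python
from h import *
o=ctrl.get_obs(); print(o["eef_pos"],o["wrist_force"],o["torque"])
for n in ["scene","side"]:
    im,d=ctrl.camera(n); np.save(f"d_{n}6.npy",d); cv2.imwrite(f"pics/{n}6.png",im)
    cv2.imwrite(f"pics/{n}6z.png",cv2.resize(im[200:280,240:400] if n=="scene" else im[130:250,230:390],None,fx=4,fy=4,interpolation=cv2.INTER_CUBIC))
```

```text
[0.64351297 0.05373901 0.07390546] [ 0.38487854  0.02929284 -3.2223106 ] [ 0.02188299 -0.01742131 -0.03354351]
```

View pics/side6z.png

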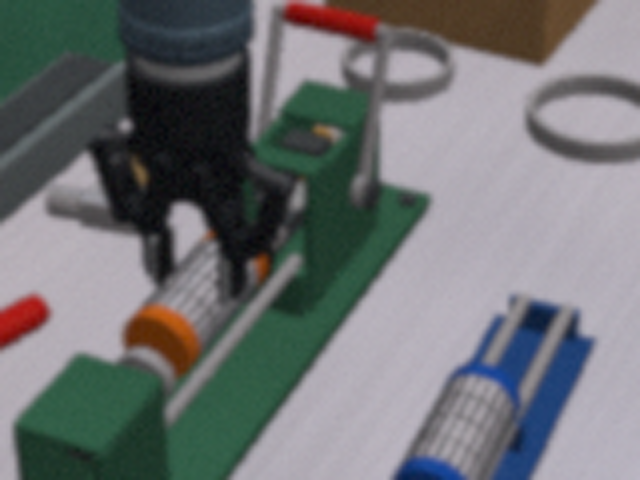

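View pics/scene6z.png

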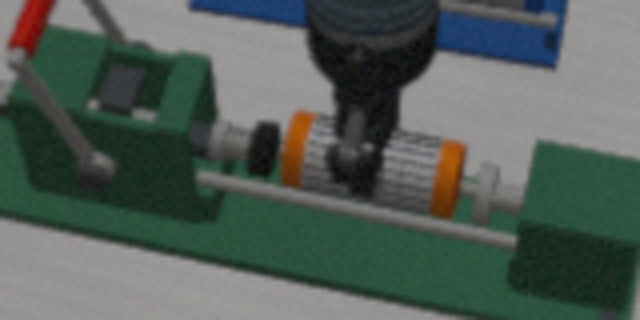

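{"name": "step_arm", "arguments": {"commands": [[0,0,0,-0.05,0.12,0.02,0.3],[0,0,0,0,0.1,0,0.3],[0,0,0,0,0.05,0,0.3],[0,0,0,0,0,0,0.3]]}}

```text
time_s: 9.0
eef_pos: [0.6418, 0.0544, 0.0654]
eef_rot: [0.707, -0.707, -0.019, 0.015]
wrist_force: [0.2, 0.0, -2.7]
opening: 0.488
```

{"name": "step_arm", "arguments": {"commands": [[0,0,0,0,0.03,0,0.3],[0,0,0,0,0,0,0.3]]}}

```text
time_s: 9.2
eef_pos: [0.6423, 0.0543, 0.0651]
eef_rot: [0.707, -0.707, -0.02, 0.015]
wrist_force: [0.5, 0.4, -0.2]
opening: 0.49
```

{"name": "step_arm", "arguments": {"commands": [[0,0,0,0,0.03,0,0.3],[0,0,0,0,0,0,0.55],[0,0,0,0,0,0,0.6],[0,0,0,0,0,0,0.8],[0,0,0,0,0,0,1],[0,0,0,0,0,0,1],[0,0,0,0,0,0,1],[0,0,0,0,0,0,1]]}}

```text
time_s: 10.0
eef_pos: [0.6416, 0.0543, 0.0635]
eef_rot: [0.707, -0.707, -0.019, 0.016]
wrist_force: [-0.3, 1.0, -0.1]
opening: 1.001
```

Run:
```python
from h import *
o=ctrl.get_obs(); print(o["eef_pos"],o["wrist_force"],o["opening"])
c=ctrl.get_calibration("wrist"); im,d=ctrl.camera("wrist"); cv2.imwrite("pics/wrist7.png",im)
X,uv=allcloud("wrist",im,d,c)
for y in np.arange(-.02,.13,.01):
    k=(abs(X[:,1]-y)<.004)&(abs(X[:,0]-.642)<.03)&(X[:,2]>.07)
    if k.sum()>5: print("%.2f %d x %.4f %.4f zmax %.4f"%(y,k.sum(),X[k,0].min(),X[k,0].max(),np.percentile(X[k,2],98)))
```

```text
[0.64155948 0.05432599 0.06347904] [-0.26251971  0.99844043 -0.06246682] 1.000615975427956
0.01 147 x 0.6199 0.6694 zmax 0.0980
0.02 1152 x 0.6203 0.6679 zmax 0.1047
0.03 1201 x 0.6195 0.6675 zmax 0.1048
0.04 1357 x 0.6190 0.6673 zmax 0.1047
0.05 1395 x 0.6190 0.6667 zmax 0.1048
0.06 1591 x 0.6183 0.6662 zmax 0.1051
0.07 10862 x 0.6120 0.6720 zmax 0.1828
0.08 1897 x 0.6179 0.6652 zmax 0.1843
0.09 1838 x 0.6163 0.6651 zmax 0.1049
0.10 1880 x 0.6167 0.6657 zmax 0.1051
0.11 1850 x 0.6158 0.6649 zmax 0.1050
0.12 461 x 0.6198 0.6592 zmax 0.1003
```

View pics/wrist7.png

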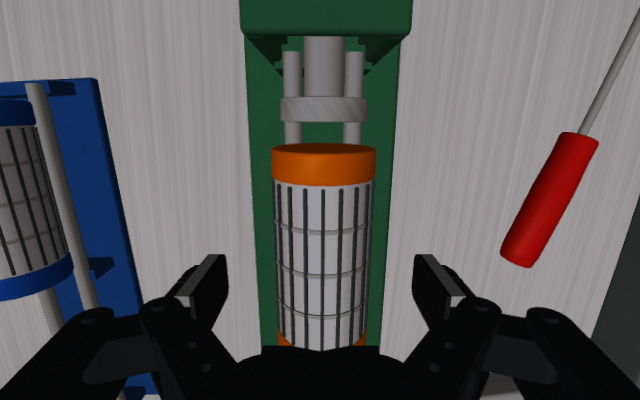

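{"name": "step_arm", "arguments": {"commands": [[0,0,0,0,-1,0,1],[0,0,0,0,-1,0,1],[0,0,0,0,-1,0,1],[0,-1,0,0,-0.9,0,1],[0,-1,0,0,-0.9,0,1],[0,-1,0,0,-0.9,0,1],[0,-1,0,0,-0.9,0,1],[0,-1,0,0,-0.6,0,1],[0,-1,0,0,0,0,1],[0,-1,0,0,0,0,1]]}}

```text
time_s: 11.05
eef_pos: [0.6409, 0.0542, 0.2808]
eef_rot: [-0.652, 0.654, 0.273, -0.269]
wrist_force: [0.4, -0.2, -0.5]
opening: 0.999
```

{"name": "step_arm", "arguments": {"commands": [[0,-1,0,0,0,0,1],[0,-1,0,0,0,0,1],[0,-1,0,0,0,0,1],[0,-1,0,0,0,0,1],[0,-1,0,0,0,0,1],[0,-1,0,0,0,0,1],[0,-1,0,0,0,0,1],[0,-1,0,0,0,0,1]]}}

```text
time_s: 11.85
eef_pos: [0.6404, 0.0542, 0.2795]
eef_rot: [-0.485, 0.488, 0.515, -0.512]
wrist_force: [-0.2, 0.1, -0.3]
opening: 1.002
```

Run:
```python
from h import *
o=ctrl.get_obs(); print(o["eef_pos"],o["q"].round(2),Rq(o["eef_rot"]).as_matrix().round(3))
s,rv=plan([.651,-.150,.26],down(np.radians(92.5))); print(s/.03,rv/6)
```

```text
[0.64041973 0.05423571 0.27951492] [-0.1   0.28  1.35  0.    1.51 -1.72] [[-0.054  0.005 -0.999]
 [ 0.999  0.    -0.054]
 [ 0.    -1.    -0.005]]
[-6.81707998  0.64931782  0.01586295] [0.04878598 0.09515423 0.00179389]
```

{"name": "step_arm", "arguments": {"commands": [[0,0.1,0,-0.8,0,0,1],[0,0,0,-0.9,0,0,1],[0,0,0,-0.9,0,0,1],[0,0,0,-0.9,0,0,1],[0,0,0,-0.9,0,0,1],[0,0,0,-0.9,0,0,1],[0,0,0,-0.9,0,0,1],[0,0,0,-0.6,0,0,1],[0,0,0,0,0,0,1]]}}

```text
time_s: 12.75
eef_pos: [0.6484, -0.152, 0.2792]
eef_rot: [-0.49, 0.492, 0.51, -0.508]
wrist_force: [1.1, -0.4, 0.9]
opening: 0.997
```

Run:
```python
from h import *
o=ctrl.get_obs(); print(o["eef_pos"],o["q"].round(2),Rq(o["eef_rot"]).as_matrix().round(3))
c=ctrl.get_calibration("wrist"); im,d=ctrl.camera("wrist"); cv2.imwrite("pics/wrist8.png",im)
X,uv=allcloud("wrist",im,d,c); hsv=cv2.cvtColor(im,cv2.COLOR_BGR2HSV)[uv[:,1],uv[:,0]].astype(int)
r=((hsv[:,0]<6)|(hsv[:,0]>172))&(hsv[:,1]>130)&(X[:,2]>.16)&(X[:,2]<.22)&(abs(X[:,0]-.65)<.06)&(abs(X[:,1]+.15)<.05)
print(r.sum(),X[r].min(0),X[r].max(0),np.percentile(X[r],[1,99],axis=0),cv2.minAreaRect(X[r,:2].astype(np.float32)*1000))
c=ctrl.get_calibration("side"); im,d=ctrl.camera("side"); cv2.imwrite("pics/side8.png",im)
```

```text
[ 0.6484419  -0.15198809  0.27916818] [-0.41  0.33  1.28  0.    1.53 -2.02] [[-0.036  0.005 -0.999]
 [ 0.999  0.    -0.036]
 [-0.    -1.    -0.005]]
1664 [ 0.61649356 -0.16237705  0.18149541] [ 0.69093471 -0.14311353  0.20470435] [[ 0.61716407 -0.16198515  0.19510852]
 [ 0.68495865 -0.14428376  0.20380621]] ((653.909423828125, -153.1642608642578), (74.87720489501953, 16.77263832092285), 2.569257974624634)
```

View pics/wrist8.png

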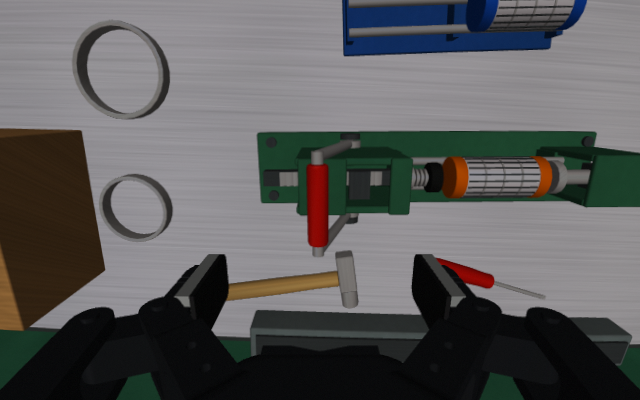

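{"name": "step_arm", "arguments": {"commands": [[0,0,0,-0.04,0.8,-0.1,1],[0,0,0,0,0.9,0,1],[0,0,0,0,0.9,0,1],[0,0,0,0,0.75,0,1],[0,0,0,0,0,0,1],[0,0,0,0,0,0,1]]}}

```text
time_s: 13.45
eef_pos: [0.6524, -0.1494, 0.1794]
eef_rot: [-0.489, 0.491, 0.511, -0.509]
wrist_force: [1.1, -0.3, 1.0]
opening: 1.003
```

Run:
```python
from h import *
o=ctrl.get_obs(); print(o["eef_pos"],o["wrist_force"])
im,d=ctrl.camera("wrist"); cv2.imwrite("pics/wrist9.png",im)
```

```text
[ 0.6523792  -0.14940159  0.1794342 ] [ 1.07162739 -0.33788172  1.00320741]
```

View pics/wrist9.png

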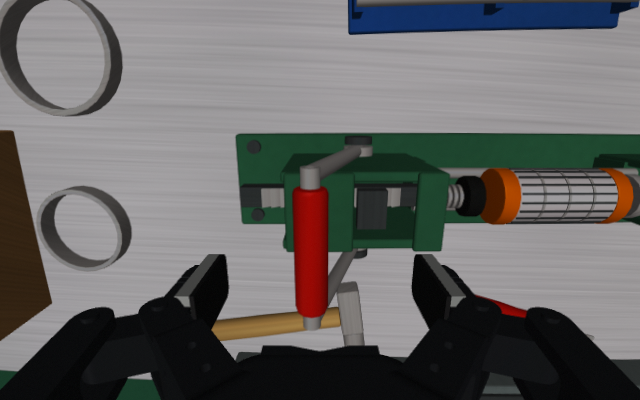

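{"name": "step_arm", "arguments": {"commands": [[0,0,0,-0.12,0.03,0,1],[0,0,0,0,0,0,0.5],[0,0,0,0,0,0,0.2],[0,0,0,0,0,0,0],[0,0,0,0,0,0,0],[0,0,0,0,0,0,0],[0,0,0,0,0,0,0],[0,0,0,0,0,0,0]]}}

```text
time_s: 14.3
eef_pos: [0.6536, -0.1545, 0.1802]
eef_rot: [-0.488, 0.493, 0.512, -0.508]
wrist_force: [-0.3, 1.3, 6.3]
opening: -0.003
```

Run:
```python
from h import *
o=ctrl.get_obs(); print(o["eef_pos"],o["wrist_force"],o["opening"])
im,d=ctrl.camera("wrist"); cv2.imwrite("pics/wrist10.png",im)
```

```text
[ 0.65356523 -0.15453887  0.18023168] [-0.32553577  1.25058601  6.26164441] -0.002866650830955101
```

View pics/wrist10.png

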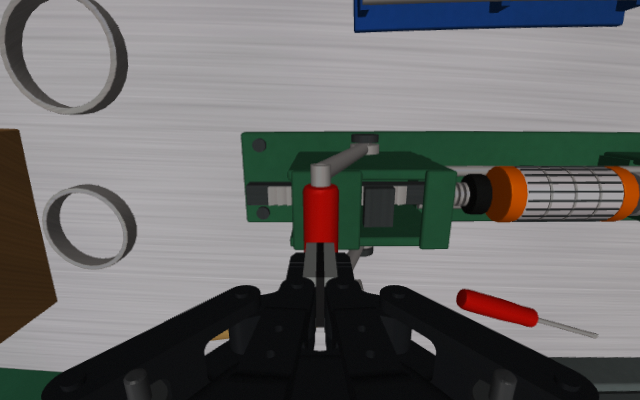

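Run:
```python
from h import *
im,d=ctrl.camera("side"); np.save("d_side10.npy",d)
cv2.imwrite("pics/side10.png",cv2.resize(im[90:230,220:360],None,fx=4.2,fy=4.2,interpolation=cv2.INTER_CUBIC))
im,d=ctrl.camera("scene")
cv2.imwrite("pics/scene10.png",cv2.resize(im[140:280,190:330],None,fx=4.2,fy=4.2,interpolation=cv2.INTER_CUBIC))
w=cv2.imread("pics/wrist10.png"); cv2.imwrite("pics/wrist10z.png",cv2.resize(w[150:380,260:380],None,fx=2.5,fy=2.5,interpolation=cv2.INTER_CUBIC))
```

```text
(no output)
```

View pics/side10.png

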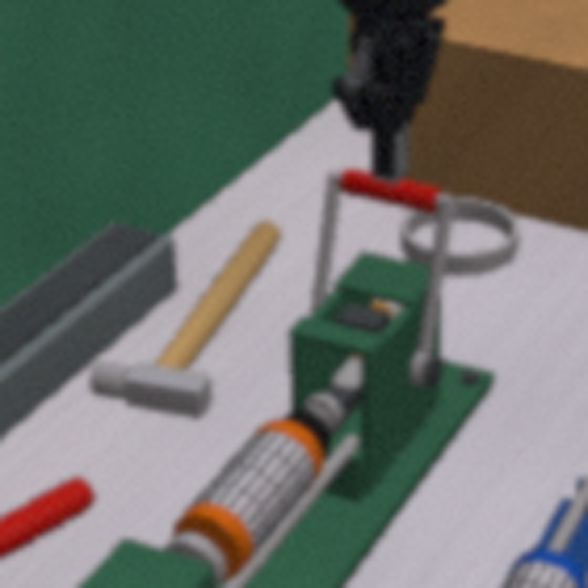

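View pics/scene10.png

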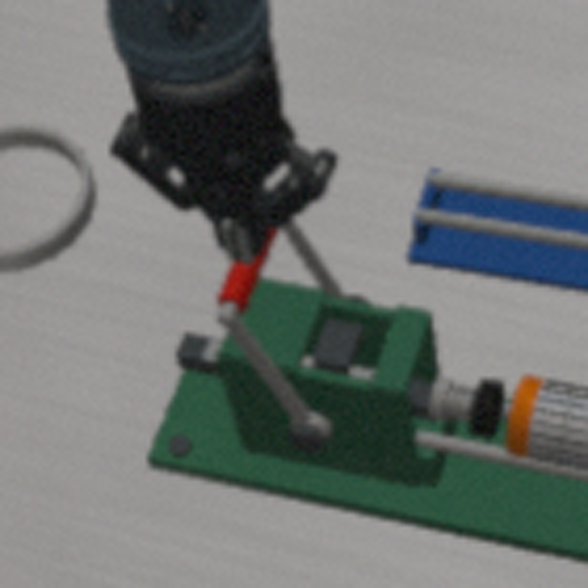

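View pics/wrist10z.png

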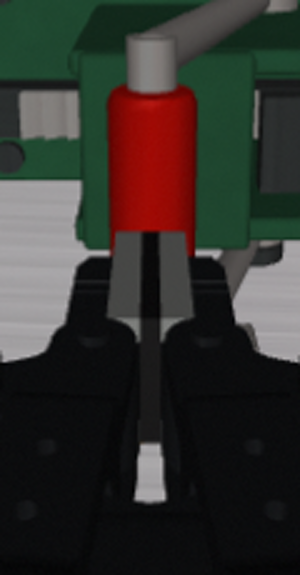

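Run:
```python
from h import *
o=ctrl.get_obs(); print(o["time_s"],o["eef_pos"],o["wrist_force"],o["opening"])
c=ctrl.get_calibration("wrist"); im,d=ctrl.camera("wrist")
X,uv=allcloud("wrist",im,d,c); hsv=cv2.cvtColor(im,cv2.COLOR_BGR2HSV)[uv[:,1],uv[:,0]].astype(int)
r=((hsv[:,0]<6)|(hsv[:,0]>172))&(hsv[:,1]>130)&(abs(X[:,0]-.65)<.06)&(abs(X[:,1]+.15)<.05)&(X[:,2]>.15)
print(r.sum(),np.percentile(X[r],[1,50,99],axis=0))
for v in range(225,300,8):
    for u in (308,321,333): 
        i=v*640+u
        k=np.nonzero((uv[:,0]==u)&(uv[:,1]==v))[0]
        if len(k): print(v,u,X[k[0]].round(4),im[v,u])
```

```text
14.45 [ 0.65355372 -0.15452359  0.18024692] [-0.12214148  1.13010553  6.30882581] 0.0018592953245279464
2013 [[ 0.61679492 -0.16260622  0.19469971]
 [ 0.63015593 -0.1541049   0.20141873]
 [ 0.64886343 -0.14530339  0.20679853]]
225 308 [ 0.6362 -0.1601  0.2001] [  5   6 127]
225 321 [ 0.6352 -0.1537  0.2022] [  7  11 160]
225 333 [ 0.6358 -0.1478  0.2001] [  3   8 125]
233 308 [ 0.64   -0.16    0.2014] [  4   8 126]
233 321 [ 0.6388 -0.1536  0.2036] [  4  10 159]
233 333 [ 0.6397 -0.1476  0.2008] [  4   8 123]
241 308 [ 0.6447 -0.1599  0.2002] [  3   6 126]
241 333 [ 0.6448 -0.1473  0.1989] [  3   8 122]
249 308 [ 0.6421 -0.1594  0.2155] [68 69 69]
249 321 [ 0.6423 -0.1535  0.2145] [11 10 11]
249 333 [ 0.6416 -0.1481  0.2157] [69 70 70]
257 308 [ 0.6415 -0.159   0.2248] [70 71 70]
257 321 [ 0.642  -0.1535  0.2233] [11 10 10]
257 333 [ 0.6416 -0.1484  0.2238] [69 71 71]
265 308 [ 0.6415 -0.1588  0.2319] [69 71 70]
265 321 [ 0.642  -0.1535  0.2306] [8 8 8]
265 333 [ 0.6417 -0.1487  0.2308] [70 71 71]
273 308 [ 0.6429 -0.1586  0.2359] [69 71 70]
273 321 [ 0.6423 -0.1535  0.2366] [10 10 10]
273 333 [ 0.6414 -0.149   0.238 ] [69 70 70]
281 308 [ 0.6412 -0.1583  0.2448] [14 11 12]
281 321 [ 0.6437 -0.1535  0.2402] [27 27 28]
281 333 [ 0.6406 -0.1493  0.2453] [13 12 12]
289 308 [ 0.6408 -0.1581  0.2509] [13 11 11]
289 321 [ 0.6465 -0.1534  0.2413] [27 26 27]
289 333 [ 0.6407 -0.1495  0.2504] [14 13 13]
297 308 [ 0.6412 -0.1579  0.255 ] [13 11 10]
297 321 [ 0.6511 -0.1532  0.2394] [26 26 26]
297 333 [ 0.6413 -0.1496  0.2543] [12 12 10]
```

{"name": "step_arm", "arguments": {"commands": [[0,0,0,0,-0.5,0,0],[0,0,0,0,0,0,1],[0,0,0,0,0,0,1],[0,0,0,0,0,0,1],[0,0,0,0,0,0,1],[0,0,0,0,0,0,1]]}}

```text
time_s: 15.1
eef_pos: [0.652, -0.1541, 0.1926]
eef_rot: [-0.489, 0.491, 0.511, -0.508]
wrist_force: [0.4, -1.1, 0.0]
opening: 0.847
```

Run:
```python
from h import *
o=ctrl.get_obs(); print(o["time_s"],o["eef_pos"],o["wrist_force"],o["opening"])
c=ctrl.get_calibration("wrist"); im,d=ctrl.camera("wrist"); cv2.imwrite("pics/wrist11.png",im)
X,uv=allcloud("wrist",im,d,c); hsv=cv2.cvtColor(im,cv2.COLOR_BGR2HSV)[uv[:,1],uv[:,0]].astype(int)
r=((hsv[:,0]<6)|(hsv[:,0]>172))&(hsv[:,1]>130)&(abs(X[:,0]-.65)<.06)&(abs(X[:,1]+.15)<.05)&(X[:,2]>.15)
print(r.sum(),np.percentile(X[r],[1,50,99],axis=0),cv2.minAreaRect(X[r,:2].astype(np.float32)*1000))
k=(abs(uv[:,0]-220)<12)&(uv[:,1]>245)&(uv[:,1]<300)|(abs(uv[:,0]-420)<12)&(uv[:,1]>245)&(uv[:,1]<300)
k&=(X[:,2]>.15)
print("fing",np.percentile(X[k],[1,50,99],axis=0))
```

```text
15.1 [ 0.65203399 -0.15414007  0.19257491] [ 0.37721303 -1.08251655  0.04355836] 0.8467672172806555
3701 [[ 0.61705878 -0.16241787  0.19491102]
 [ 0.64730346 -0.15319326  0.20158439]
 [ 0.68488074 -0.1052276   0.2673728 ]] ((655.9656982421875, -143.40867614746094), (66.87097930908203, 67.2121810913086), 64.74425506591797)
fing [[ 0.63872222 -0.20072394  0.2295962 ]
 [ 0.64221588 -0.1179009   0.24980509]
 [ 0.6524045  -0.106169    0.26194408]]
```

View pics/wrist11.png

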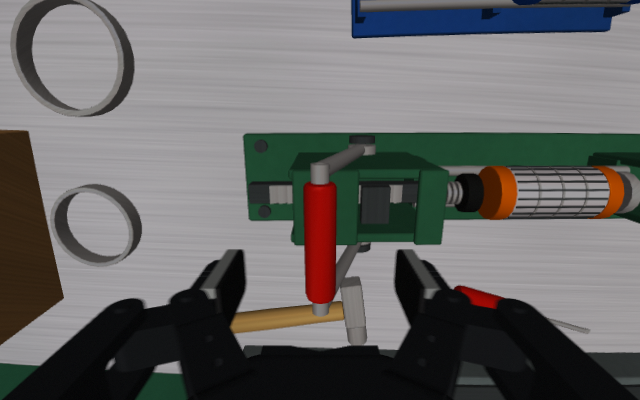

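{"name": "step_arm", "arguments": {"commands": [[0,0,0,0,0.1,0,1],[0,0,0,0,0.4,0,1],[0,0,0,0,0.5,0,1],[0,0,0,0,0.4,0,1],[0,0,0,0,0,0,1]]}}

```text
time_s: 15.65
eef_pos: [0.6505, -0.1534, 0.1473]
eef_rot: [-0.491, 0.49, 0.51, -0.509]
wrist_force: [-0.9, 0.6, 0.1]
opening: 0.995
```

{"name": "step_arm", "arguments": {"commands": [[0,0,0,0,0,0,0.5],[0,0,0,0,0,0,0],[0,0,0,0,0,0,0],[0,0,0,0,0,0,0],[0,0,0,0,0,0,0],[0,0,0,0,0,0,0],[0,0,0,0,0,0,0]]}}

```text
time_s: 16.35
eef_pos: [0.6528, -0.1541, 0.1519]
eef_rot: [-0.489, 0.492, 0.511, -0.508]
wrist_force: [-1.1, 2.0, 5.3]
opening: 0.187
```

Run:
```python
from h import *
o=ctrl.get_obs(); print(o["time_s"],o["eef_pos"],o["wrist_force"],o["opening"],Rq(o["eef_rot"]).as_matrix().round(3))
im,d=ctrl.camera("wrist"); cv2.imwrite("pics/wrist12.png",im)
```

```text
16.35 [ 0.65280447 -0.15409439  0.15190849] [-1.10045241  1.9904652   5.34616705] 0.18736506120002674 [[-0.039  0.006 -0.999]
 [ 0.999  0.    -0.039]
 [ 0.    -1.    -0.006]]
```

View pics/wrist12.png

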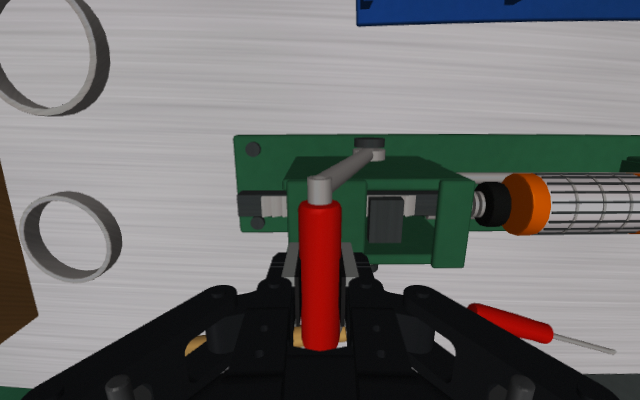

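{"name": "step_arm", "arguments": {"commands": [[0,0,0,0.37,-0.1,0,0],[0,0,0,0.38,-0.065,0,0],[0,0,0,0.38,-0.03,0,0],[0,0,0,0.38,0.01,0,0],[0,0,0,0.38,0.05,0,0],[0,0,0,0.33,0.08,0,0],[0,0,0,0,0,0,0],[0,0,0,0,0,0,0]]}}

```text
time_s: 17.2
eef_pos: [0.6506, -0.0877, 0.1546]
eef_rot: [-0.488, 0.492, 0.511, -0.508]
wrist_force: [-2.6, 1.4, 9.2]
opening: 0.189
```

Run:
```python
from h import *
o=ctrl.get_obs(); print(o["time_s"],o["eef_pos"],o["wrist_force"],o["opening"],o["torque"])
c=ctrl.get_calibration("wrist");im,d=ctrl.camera("wrist"); cv2.imwrite("pics/wrist13.png",im)
o=ctrl.get_obs(); print(o["time_s"],o["eef_pos"],o["wrist_force"])
X,uv=allcloud("wrist",im,d,c); hsv=cv2.cvtColor(im,cv2.COLOR_BGR2HSV)[uv[:,1],uv[:,0]].astype(int)
r=((hsv[:,0]<6)|(hsv[:,0]>172))&(hsv[:,1]>130)&(abs(X[:,0]-.65)<.06)&(abs(X[:,1]+.08)<.05)&(X[:,2]>.15)&(abs(uv[:,0]-320)<40)
print(r.sum(),np.percentile(X[r],[1,50,99],axis=0))
```

```text
17.2 [ 0.650572   -0.08768631  0.15461842] [-2.57676159  1.35268191  9.20569746] 0.18892308408699066 [-0.08410661  0.3645694   0.04759318]
17.25 [ 0.65055033 -0.0876917   0.15458593] [-3.52635886  0.84169045  8.55884518]
5863 [[ 0.61408345 -0.09620851  0.19652917]
 [ 0.64263167 -0.08698173  0.20340743]
 [ 0.68076863 -0.07826582  0.20588529]]
```

View pics/wrist13.png

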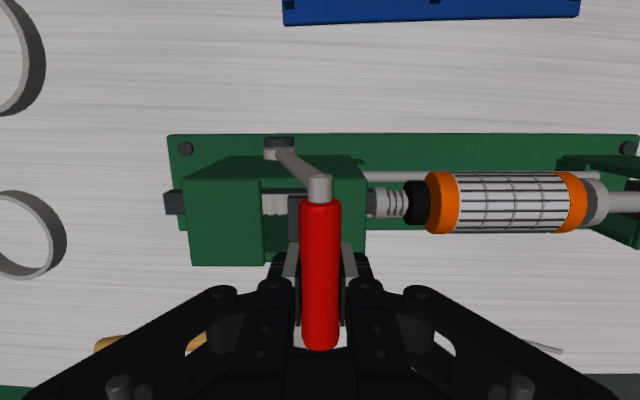

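```bash
cat >> h.py <<'E'
def meas(n=6,tag=None):
    F=[]
    for i in range(n):
        im,d=ctrl.camera("wrist"); o=ctrl.get_obs(); F.append(np.r_[o["wrist_force"],o["torque"],o["joint_efforts"]])
    F=np.array(F); f=F.mean(0)
    if tag: cv2.imwrite(f"pics/{tag}.png",im)
    y=o["eef_pos"][1]+.0006+.1535; th=.32-np.arcsin(.31457-y/.115)
    a=th-.32; Ft=f[1]*np.cos(a)-f[2]*np.sin(a); Fr=f[1]*np.sin(a)+f[2]*np.cos(a)
    print("t %.2f TCP %s theta %.3f F %s sd %s Ft %.2f Fr %.2f T %s open %.3f"%(o["time_s"],o["eef_pos"].round(4),th,f[:3].round(2),F[:,:3].std(0).round(2),Ft,Fr,f[3:6].round(3),o["opening"]))
E
python3 -c "
from h import *
meas(5)"
```

```text
t 17.50 TCP [ 0.6505 -0.0877  0.1546] theta 0.586 F [-2.82  1.1   9.45] sd [0.33 0.44 0.47] Ft -1.43 Fr 9.40 T [-0.03   0.39   0.077] open 0.184
```

{"name": "step_arm", "arguments": {"commands": [[0,0,0,-0.33,-0.1,0,0],[0,0,0,-0.38,-0.05,0,0],[0,0,0,-0.38,-0.01,0,0],[0,0,0,-0.38,0.03,0,0],[0,0,0,-0.38,0.06,0,0],[0,0,0,-0.36,0.09,0,0],[0,0,0,0,0,0,0]]}}

```text
time_s: 18.2
eef_pos: [0.6538, -0.154, 0.1536]
eef_rot: [-0.488, 0.492, 0.512, -0.507]
wrist_force: [1.4, 1.3, 6.1]
opening: 0.189
```

```bash
python3 -c "
from h import *
meas(2,'wrist14')"
```

```text
t 18.30 TCP [ 0.6538 -0.154   0.1536] theta 0.001 F [1.57 0.49 4.87] sd [0.35 0.11 0.23] Ft 2.00 Fr 4.47 T [ 0.281 -0.222  0.011] open 0.187
```

View pics/wrist14.png

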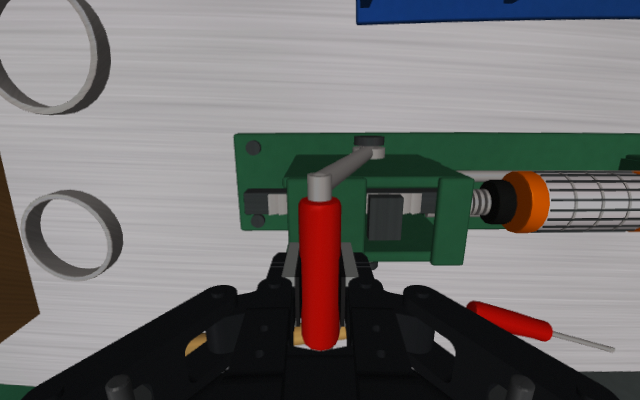

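{"name": "step_arm", "arguments": {"commands": [[0,0,0,0.37,-0.12,0,0],[0,0,0,0.38,-0.065,0,0],[0,0,0,0.38,-0.03,0,0],[0,0,0,0.38,0.01,0,0],[0,0,0,0.38,0.04,0,0],[0,0,0,0.33,0.07,0,0],[0,0,0,0,0,0,0],[0,0,0,0,0,0,0]]}}

```text
time_s: 19.1
eef_pos: [0.6511, -0.0875, 0.1572]
eef_rot: [-0.488, 0.493, 0.511, -0.508]
wrist_force: [-1.6, 0.7, 8.6]
opening: 0.187
```

```bash
python3 -c "
from h import *
meas(6,'wrist15')"
```

```text
t 19.40 TCP [ 0.6511 -0.0876  0.1572] theta 0.587 F [-1.06  1.07  9.01] sd [0.33 0.33 0.68] Ft -1.35 Fr 8.97 T [-0.112  0.12   0.053] open 0.187
```

View pics/wrist15.png

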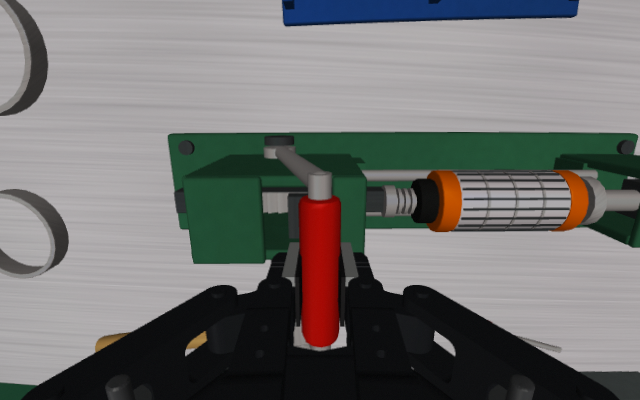

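{"name": "step_arm", "arguments": {"commands": [[0,0,0,-0.33,-0.08,0,0],[0,0,0,-0.38,-0.05,0,0],[0,0,0,-0.38,-0.01,0,0],[0,0,0,-0.38,0.03,0,0],[0,0,0,-0.38,0.065,0,0],[0,0,0,-0.36,0.11,0,0],[0,0,0,0,0,0,0]]}}

```text
time_s: 20.1
eef_pos: [0.6539, -0.1539, 0.1539]
eef_rot: [-0.488, 0.492, 0.512, -0.507]
wrist_force: [4.5, 0.2, 2.7]
opening: 0.188
```

```bash
python3 -c "
from h import *
meas(2,'wrist16')"
```

```text
t 20.20 TCP [ 0.6539 -0.1538  0.1539] theta 0.003 F [ 5.01 -0.24  3.74] sd [0.78 0.62 0.27] Ft 0.94 Fr 3.62 T [ 0.185 -0.797  0.024] open 0.189
```

{"name": "step_arm", "arguments": {"commands": [[0,0,0,0.37,-0.1,0,0],[0,0,0,0.38,-0.065,0,0],[0,0,0,0.38,-0.03,0,0],[0,0,0,0.38,0.01,0,0],[0,0,0,0.38,0.05,0,0],[0,0,0,0.33,0.07,0,0],[0,0,0,0,0,0,0],[0,0,0,0,0,0,0]]}}

```text
time_s: 21.0
eef_pos: [0.6511, -0.0873, 0.1571]
eef_rot: [-0.487, 0.493, 0.511, -0.508]
wrist_force: [1.2, 0.3, 8.7]
opening: 0.187
```

```bash
python3 -c "
from h import *
meas(6,'wrist17')"
```

```text
t 21.30 TCP [ 0.6511 -0.0873  0.1572] theta 0.589 F [0.88 0.41 8.97] sd [0.34 0.61 0.39] Ft -2.00 Fr 8.76 T [-0.184 -0.187  0.107] open 0.186
```

View pics/wrist17.png

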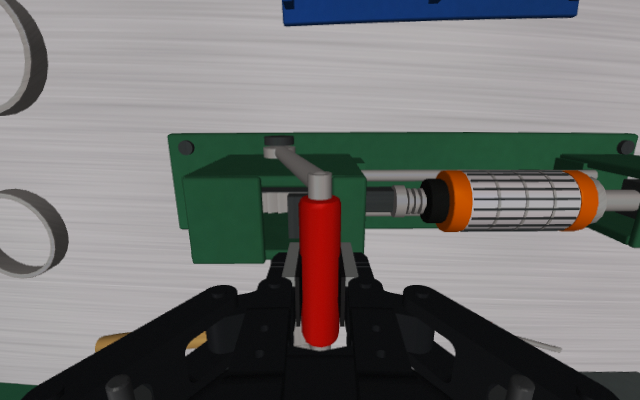

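{"name": "step_arm", "arguments": {"commands": [[0,0,0,-0.33,-0.08,0,0],[0,0,0,-0.38,-0.05,0,0],[0,0,0,-0.38,-0.01,0,0],[0,0,0,-0.38,0.03,0,0],[0,0,0,-0.38,0.065,0,0],[0,0,0,-0.36,0.11,0,0],[0,0,0,0,0,0,0]]}}

```text
time_s: 22.0
eef_pos: [0.6539, -0.154, 0.1539]
eef_rot: [-0.488, 0.493, 0.512, -0.507]
wrist_force: [5.9, -1.2, 2.5]
opening: 0.189
```

```bash
python3 -c "
from h import *
meas(2,'wrist18')"
```

```text
t 22.10 TCP [ 0.6538 -0.1539  0.1539] theta 0.002 F [ 5.52 -1.34  2.65] sd [0.13 0.27 0.64] Ft -0.44 Fr 2.93 T [-0.094 -0.842  0.081] open 0.187
```

{"name": "step_arm", "arguments": {"commands": [[0,0,0,0.37,-0.1,0,0],[0,0,0,0.38,-0.065,0,0],[0,0,0,0.38,-0.03,0,0],[0,0,0,0.38,0.01,0,0],[0,0,0,0.38,0.05,0,0],[0,0,0,0.33,0.07,0,0],[0,0,0,0,0,0,0],[0,0,0,0,0,0,0]]}}

```text
time_s: 22.9
eef_pos: [0.6511, -0.0877, 0.1572]
eef_rot: [-0.487, 0.493, 0.511, -0.508]
wrist_force: [0.5, -2.4, 9.1]
opening: 0.184
```

```bash
python3 -c "
from h import *
meas(6,'wrist19')"
```

```text
t 23.20 TCP [ 0.6511 -0.0878  0.1572] theta 0.585 F [ 0.58 -1.28  8.89] sd [0.25 0.3  0.34] Ft -3.56 Fr 8.24 T [-0.448 -0.163  0.098] open 0.184
```

View pics/wrist19.png

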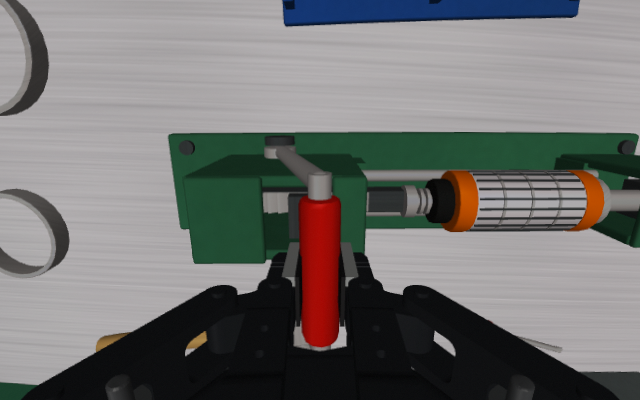

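{"name": "step_arm", "arguments": {"commands": [[0,0,0,-0.33,-0.08,0,0],[0,0,0,-0.38,-0.05,0,0],[0,0,0,-0.38,-0.01,0,0],[0,0,0,-0.38,0.03,0,0],[0,0,0,-0.38,0.065,0,0],[0,0,0,-0.36,0.11,0,0],[0,0,0,0,0,0,0]]}}

```text
time_s: 23.9
eef_pos: [0.6538, -0.1539, 0.1539]
eef_rot: [-0.488, 0.493, 0.511, -0.508]
wrist_force: [5.8, -2.5, 2.2]
opening: 0.184
```

Run:
```python
from h import *
meas(2,'wrist20')
a=[cv2.imread(f"pics/wrist{i}.png")[150:260,440:640] for i in (16,18,20)]
cv2.imwrite("pics/cmp.png",cv2.resize(np.vstack(a),None,fx=1.8*2,fy=1.8,interpolation=cv2.INTER_CUBIC))
```

```text
t 24.00 TCP [ 0.6539 -0.1539  0.154 ] theta 0.002 F [ 5.85 -1.64  2.61] sd [0.55 0.07 0.06] Ft -0.74 Fr 2.99 T [-0.297 -0.831  0.101] open 0.184
```

View pics/cmp.png

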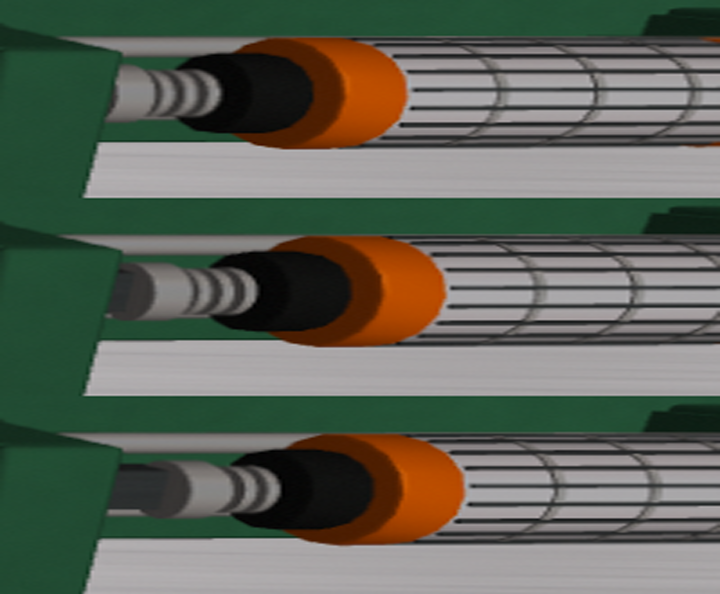

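Run:
```python
from h import *
I={i:cv2.imread(f"pics/wrist{i}.png",0).astype(np.float32) for i in (14,16,18,20)}
def sub(i,T,rows,cols):
    r=cv2.matchTemplate(I[i][rows[0]-4:rows[1]+4,cols[0]-40:cols[1]+40],T,cv2.TM_CCOEFF_NORMED)
    _,m,_,(x,y)=cv2.minMaxLoc(r)
    a,b,c=r[y,x-1:x+2] if 0<x<r.shape[1]-1 else (0,1,0)
    return x-40+.5*(a-c)/(a-2*b+c),y-4,m
for nm,rows,cols in [("pad+cap",(175,235),(505,560)),("pad",(180,228),(498,538)),("mesh",(180,230),(565,600))]:
    T=I[18][rows[0]:rows[1],cols[0]:cols[1]]
    print(nm,[(i,)+tuple(np.round(sub(i,T,rows,cols),2)) for i in I])
```

```text
pad+cap [(14, np.float64(-13.9), np.float64(0.0), np.float64(0.89)), (16, np.float64(-10.19), np.float64(0.0), np.float64(0.99)), (18, np.float64(0.02), np.float64(0.0), np.float64(1.0)), (20, np.float64(5.89), np.float64(0.0), np.float64(0.99))]
pad [(14, np.float64(-20.02), np.float64(0.0), np.float64(0.98)), (16, np.float64(-10.17), np.float64(0.0), np.float64(0.99)), (18, np.float64(-0.0), np.float64(0.0), np.float64(1.0)), (20, np.float64(6.17), np.float64(0.0), np.float64(0.99))]
mesh [(14, np.float64(13.12), np.float64(0.0), np.float64(1.0)), (16, np.float64(-10.5), np.float64(0.0), np.float64(0.98)), (18, np.float64(0.05), np.float64(0.0), np.float64(1.0)), (20, np.float64(5.16), np.float64(0.0), np.float64(0.99))]
```

{"name": "step_arm", "arguments": {"commands": [[0,0,0,0.37,-0.1,0,0],[0,0,0,0.38,-0.065,0,0],[0,0,0,0.38,-0.03,0,0],[0,0,0,0.38,0.01,0,0],[0,0,0,0.38,0.05,0,0],[0,0,0,0.33,0.07,0,0],[0,0,0,0,0,0,0],[0,0,0,0,0,0,0]]}}

```text
time_s: 24.8
eef_pos: [0.6512, -0.0897, 0.1584]
eef_rot: [-0.486, 0.494, 0.51, -0.509]
wrist_force: [-2.0, -7.4, 13.6]
opening: 0.189
```

```bash
python3 -c "
from h import *
meas(6,'wrist21')"
```

```text
t 25.10 TCP [ 0.6512 -0.0898  0.1584] theta 0.567 F [-1.82 -7.41 13.17] sd [0.45 0.51 0.35] Ft -10.41 Fr 10.96 T [-1.565  0.285  0.038] open 0.190
```

View pics/wrist21.png

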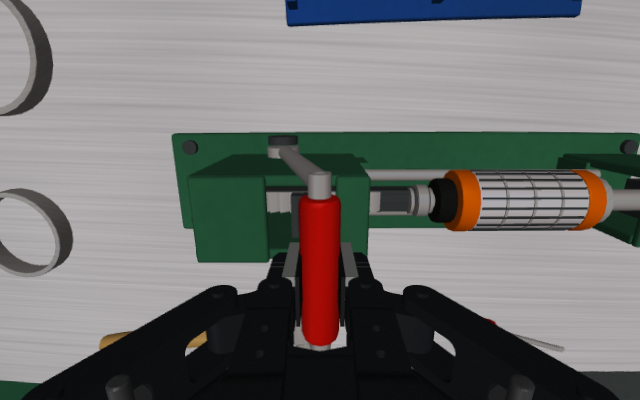

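Run:
```python
from h import *
o=ctrl.get_obs();c=ctrl.get_calibration("wrist");im,d=ctrl.camera("wrist")
X,uv=allcloud("wrist",im,d,c); hsv=cv2.cvtColor(im,cv2.COLOR_BGR2HSV)[uv[:,1],uv[:,0]].astype(int)
r=((hsv[:,0]<6)|(hsv[:,0]>172))&(hsv[:,1]>130)&(abs(X[:,0]-.65)<.06)&(abs(X[:,1]+.08)<.05)&(X[:,2]>.15)&(abs(uv[:,0]-320)<40)
print(o["eef_pos"],r.sum(),np.percentile(X[r],[1,50,99],axis=0))
```

```text
[ 0.65122168 -0.08977325  0.15843927] 5605 [[ 0.61422464 -0.09824512  0.1971346 ]
 [ 0.64323638 -0.08889984  0.20395488]
 [ 0.68167154 -0.08011708  0.20615195]]
```

{"name": "step_arm", "arguments": {"commands": [[0,0,0,-0.33,-0.05,0,0],[0,0,0,-0.38,-0.05,0,0],[0,0,0,-0.38,-0.01,0,0],[0,0,0,-0.38,0.03,0,0],[0,0,0,-0.38,0.065,0,0],[0,0,0,-0.3,0.11,0,0],[0,0,0,0,0,0,0]]}}

```text
time_s: 25.85
eef_pos: [0.6537, -0.152, 0.1533]
eef_rot: [-0.488, 0.493, 0.511, -0.508]
wrist_force: [4.7, -2.8, 4.3]
opening: 0.19
```

Run:
```python
from h import *
meas(2,'wrist22')
a=[cv2.imread(f"pics/wrist{i}.png")[150:260,440:640] for i in (18,20,22)]
cv2.imwrite("pics/cmp2.png",cv2.resize(np.vstack(a),None,fx=1.8*2,fy=1.8,interpolation=cv2.INTER_CUBIC))
```

```text
t 25.95 TCP [ 0.6537 -0.152   0.1534] theta 0.019 F [ 5.1  -3.3   3.68] sd [0.39 0.38 0.04] Ft -2.07 Fr 4.49 T [-0.478 -0.766  0.128] open 0.187
```

View pics/cmp2.png

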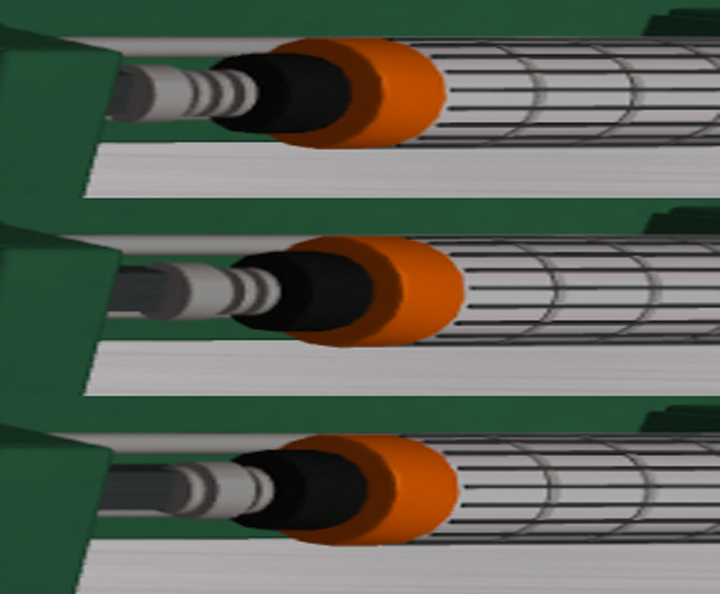

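{"name": "step_arm", "arguments": {"commands": [[0,0,0,-0.03,0,0,0.4],[0,0,0,0,0,0,0.7],[0,0,0,0,0,0,1],[0,0,0,0,0,0,1],[0,0,0,0,0,0,1],[0,0,0,0,-0.5,0,1],[0,0,0,0,-1,0,1],[0,0,0,0,-1,0,1],[0,0,0,0,-1,0,1],[0,0,0,0,-1,0,1]]}}

```text
time_s: 26.95
eef_pos: [0.6517, -0.1519, 0.29]
eef_rot: [-0.489, 0.492, 0.511, -0.508]
wrist_force: [-0.2, 0.0, 0.5]
opening: 1.0
```

Run:
```python
from h import *
o=ctrl.get_obs(); print(o["time_s"],o["eef_pos"],o["wrist_force"],o["opening"])
c=ctrl.get_calibration("wrist");im,d=ctrl.camera("wrist"); cv2.imwrite("pics/wrist23.png",im)
X,uv=allcloud("wrist",im,d,c); hsv=cv2.cvtColor(im,cv2.COLOR_BGR2HSV)[uv[:,1],uv[:,0]].astype(int)
r=((hsv[:,0]<6)|(hsv[:,0]>172))&(hsv[:,1]>130)&(X[:,2]>.16)&(X[:,2]<.22)&(abs(X[:,0]-.65)<.06)&(abs(X[:,1]+.15)<.05)
print("handle",r.sum(),np.percentile(X[r],[1,50,99],axis=0))
k=(abs(X[:,0]-.64)<.03)&(X[:,2]>.09)&(X[:,2]<.11)&(X[:,1]>0)&(X[:,1]<.14)
print("cart top",np.percentile(X[k,2],98),np.percentile(X[k,1],[0,100]),cv2.minAreaRect(X[k,:2].astype(np.float32)*1000))
for n in ["scene","side"]:
    im,d=ctrl.camera(n); cv2.imwrite(f"pics/{n}23.png",im)
    c=ctrl.get_calibration(n); R=c["R"];tt=np.ravel(c["t"])
    for t in ["cartridge","spare_center","glue","hoop_a","cap_bowl","handle"]:
        r=ctrl.boxes_of(t,n); print(n,t,[(round(x["p"],2),(R.T@(np.array(x["point"])-tt)).round(3).tolist()) for x in r[:2]])
```

```text
26.95 [ 0.65173083 -0.15187658  0.28995571] [-0.15519881  0.01191348  0.45886756] 1.0001302512836976
handle 1618 [[ 0.61729164 -0.15996251  0.19382819]
 [ 0.64921401 -0.15101045  0.20218275]
 [ 0.68796039 -0.14200768  0.2045839 ]]
cart top 0.10512019641621807 [5.99083416e-05 1.36827379e-01] ((642.7039794921875, 68.22665405273438), (46.475399017333984, 135.95465087890625), 2.9201550483703613)
scene cartridge [(0.95, [0.656, 0.073, 0.106]), (0.66, [0.667, -0.032, 0.059])]
scene spare_center [(0.7, [0.461, 0.074, 0.077])]
scene glue [(0.61, [0.494, 0.299, 0.096])]
scene hoop_a [(0.58, [0.536, -0.41, 0.014])]
scene cap_bowl [(0.59, [0.578, 0.44, 0.028]), (0.51, [0.651, 0.076, 0.104])]
scene handle [(0.97, [0.664, -0.14, 0.191])]
side cartridge [(0.87, [0.632, 0.075, 0.102]), (0.5, [0.445, 0.09, 0.069])]
side spare_center [(0.88, [0.445, 0.09, 0.071])]
side glue [(0.71, [0.472, 0.32, 0.09])]
side hoop_a [(0.93, [0.537, -0.406, 0.013]), (0.37, [0.62, 0.037, 0.058])]
side cap_bowl [(0.79, [0.616, 0.415, 0.025])]
side handle [(0.98, [0.638, -0.139, 0.18])]
```

View pics/wrist23.png

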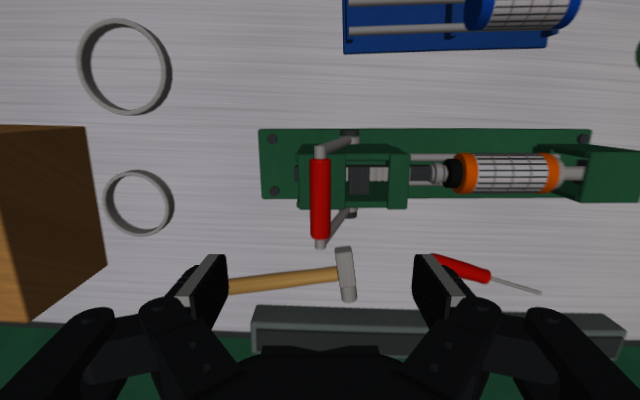

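View pics/scene23.png

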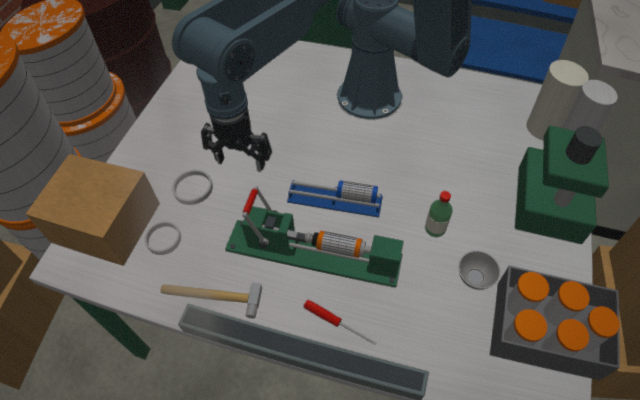

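```bash
python3 -c "
from bench import ctrl
print(ctrl.hand_in()); print(ctrl.get_obs()['time_s'])"
```

```text
the job is handed in; nothing more can be done
None
the job is handed in; nothing more can be done
```

I laid the orange-capped cartridge on the clamp rails, let go of it, and pumped the handle 5 full strokes until it turned stiff. Then I swung the handle back to rest, released it, lifted clear and handed in at about 27 s. No verdict is reported.

**Stiffness:** the handle force at the front end was about 1.4, 1.4, 2.0, 3.6 and 10.4 N over the five strokes. The last was about 9 N stiffer than the first ones, so I stopped. I estimate 50 to 55 N of clamping force at rest from that; the clamping force itself was never measured directly. The last picture shows the pad's spring clearly compressed and the tooth holding.

**Last checks:**

| Item | Result |
|---|---|
| Cartridge | top at 105 mm, so its axis is 80 mm up; in line with the rails |
| Lever | about 0.02 rad from rest |
| Gripper | open and clear, wrist force about 0 |
| Blue-capped cartridge, glue, hoop, bowl | found within about 4 mm of where they were at the start, except the blue one in the side view, where it was hidden at the start |

**What disagreed:**
- **Fingertips:** the real tips stood about 27 mm behind the reported TCP. My first grasp of the handle therefore closed on top of the bar, pressing it with about 6 N, and I redid it lower. The cartridge was also gripped higher than planned, but it held.
- **Stroke 4:** it was ambiguous. The handle was only about 2 N stiffer, while the spring in the picture suggested roughly 15 to 17 N of clamping. I pumped once more because that was still safely below the crush limit.

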